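# Make up a test kit and a sampling kit

### The arm

A 6-joint arm with a two-finger parallel gripper is mounted at the origin on a cart in front of the work surface, level with it; the furniture and walls round the work are solid. World frame = base frame: x ahead of the robot, y to its left, z up, the work surface at z = 0. Lengths are in m, angles in rad, forces in N, time in s.
With the tool pointing down it reaches from about 0.35 to 0.975 m from the base axis. Payload 4.9 kg.
Tool frame: the origin (TCP) lies midway between the tips of the shut fingers; the grasp point (between the pads) lies 19 mm behind it; x points along the fingers, z is the direction in which the jaws open and shut, and the axes are right-handed (so a half turn about x gives the same grasp; the last joint's range is limited). The gripper opens to 85 mm and grips with 20 to 120 N. Pads are 22 mm wide; open, the fingers measure 114 mm over their backs; the gripper's body (76 mm by 85 mm) begins 54 mm behind the grasp point. The pads swing forward as they close: fully open they stand 13 mm farther back than shut.
Start: joints at [1.204, 0.053, 1.613, -0, 1.476, -0.119], TCP at [0.153, 0.606, 0.231] pointing down, gripper open.
Joint ranges: [-3.01, 3.01], [-1.01, 2.22], [0.06, 2.58], [-1.02, 4.17], [0.09, 2.62], [-3.14, 3.14]. Speed limits (rad/s): [2.57, 2.57, 3.14, 3.14, 3.14, 3.14].

### API

Orientations are given as a unit quaternion [w, x, y, z].
In Python, from plant import state, cams, workorder, nets gives the robot as it stands.
- The arm moves only by the tool play_rows, never from a script. Its argument "motion" is a list of rows, each a list of 3 entries, a list of its own where there are three numbers: the closure, from -1 (fully open) to 1 (shut), then the shift along the world's x, y, z in m, then the turn about the world's z in rad. A call has 1 to 5 rows; each row is the pose to reach, as a shift and turn from the pose commanded when the call began; what a row does not reach only later rows make up. A row lasts 1/10 s, in which the tool goes at most 50 mm and 8.59 degrees, less where a joint would pass 70% of its speed; a pose out of reach is approached as far as the arm can. A call with a gripper value outside its range is refused whole. The fingers move at their own pace and stop on an object; the grip force is fixed at half the most. Time passes only in rows, so rows that repeat a pose let the fingers close. It gives the time, the measured TCP pose, the force and the opening at its end, in the units of the state.
- state(): the state, without advancing time (a new reading comes with each control period).
- cams.grab_frame(name): name is "scene" or "top" or "wrist"; returns (picture, depth): 480x640x3 uint8, red, green, blue; 480x640 float32, m along the optical axis (not along the pixel's ray), 0 where there is no reading.
- cams.camera_info(name): a dict with "K" (3x3 intrinsics, pixels), "rvec" (rotation vector, rad) and "tvec" (3), from world to camera coordinates, as OpenCV has them. Camera axes: x right, y down, z forward; pixel columns grow to the right and rows downward; lengths in m; the calibration is good to about 2 mm. A picture is of the moment at which its call begins: read the wrist's pose just before it. camera_info takes no time and is no camera call; for the wrist camera it gives the pose at the moment of the call.
- workorder.job_done(): hands the job in, once; it reports no verdict.
Trained networks look in the newest picture that a camera, given by its name, has taken for a name from the list of things; names that differ only in an ending like _2 or _b are one class to them, and where a whole thing is asked for, a point or a joint stands for the part that bears it (a point fixed in the world has none). Each returns a list of dicts, best first, with "score" (0 to 1); they miss things now and then, are a little off and sometimes report something else, mostly with a low value. They report only what shows in the picture. A call takes as long as a camera call.
- nets.recognise(camera, target): "at" ([x, y, z] in m, in world coordinates, good to about 4 mm: the middle of the surface that is visible of it).
- nets.landmark_of(camera, target): "at" ([x, y, z] in m, in world coordinates, good to about 4 mm: a listed point, or the origin of a listed thing).
The state is a dict: "time": time; "joint_pos": joint angles; "joint_vel": joint speeds; "joint_efforts": joint torques, N m; "tool_pos": TCP position; "tool_rot": TCP orientation; "contact_force": force on the tool from outside, world axes, zero at the start; "ft_torque": the same for the moment, N m; "gripper_width": opening from 0.0 (shut) to 1.0 (fully open).
Only numpy, scipy, OpenCV 4.12 (cv2) and the standard library are available. Lean on these libraries where they do the work, as an engineer would, in place of code of your own. Each camera call takes 0.05 s, during which the arm holds its last target.

### The job

Make up the two kits from the stock that stands in front of the trays: the test kit, in the tray with three places, gets the specimen cup, the dropper bottle and the digital timer; the sampling kit, in the tray with the long pen trough, gets the culture bottle and the marker pen. Put each thing fully home in the place made for it, cup and bottles upright, timer face up, pen lying in its trough. Set things down gently, never drop or tip them over, and leave the tape, the stapler and the red-capped bottle where they are.

Things in the scene. Friction and masses are not known exactly. Their poses are not given: they have to be found in the camera images.
- test_tray: Fixed light grey tray, dark grey foam insert, 102 x 256 x 20 mm (ends 24 high), three places in a row on x = 0, floors at z = 4 mm. Origin: centre of underside; y along its length, z up. Square timer pocket, centre y = -76 mm, 82 (x) x 86 mm, its +x and -x walls cut away to the floor over the middle 48 mm for the fingers. Round cup well, 66 mm across, centre y = +6. Round dropper well, 50 mm across, y = +85.
- sampling_tray: Fixed light grey tray, dark grey foam insert, 82 x 252 x 20 mm (ends 24 high), two places on x = 0, floors at z = 4 mm. Origin: centre of underside; y along its length, z up. Pen trough along y, 38 (x) x 160 mm, centre y = -37 mm, its +x and -x walls cut away to the floor over the middle 50 mm for the fingers. Round bottle well, 56 mm across, centre y = +84 mm.
- culture_bottle: Culture bottle: amber, tall, white cap, standing upright; 39 mm diameter, 119 mm high. Straight-sided and best gripped up to 74 mm above its foot; above that the shoulder narrows. About 85 g. Origin: centre of its foot, z up.
- cup: Specimen cup: squat white pot with a flat white screw lid (fixed), 68 mm high; lid 62 mm diameter from 54 to 68 mm up, best gripped there; the body tapers to 47 mm at the foot. About 45 g. Origin: centre of its foot, z up.
- dropper: Dropper bottle: small amber bottle with a thin black rubber bulb on top, 33 mm diameter, 102 mm high over the bulb. Straight-sided and best gripped up to 56 mm above its foot. About 70 g. Origin: centre of its foot, z up.
- timer: Digital timer lying on its back: flat pale box with a small display and three keys on top, 62 (x) by 66 (y) mm, 19 mm high (solid to 17 mm). About 60 g. Origin: centre of its underside; z up out of the keys.
- pen: Marker pen, black, lying flat: 136 mm long (along its y axis), 17 mm wide (x), 19 mm high (solid to 17 mm). About 16 g. Origin: middle of its length, at its underside.
- tape: Bystander: roll of masking tape lying flat, 112 mm diameter, 24 mm high. Origin: centre of its underside.
- red_cap_bottle: Bystander, belongs to no kit: dark bottle with a big red cap, 36 x 42 mm, 106 mm high. Origin: centre of its foot.
- stapler: Bystander: red and black stapler, 34 x 135 mm (long along its y axis), 48 mm high. Origin: centre of its underside.

How it is judged:
At the end, for the whole second after the job is handed in: Each thing rests on the floor of its own place (within 4 mm), within 12 mm (timer 13 mm) of its centre along each tray axis, level within 0.08 rad; the pen lies in its trough, within 20 mm across, 16 mm along, under 26 mm up, in line within 0.2 rad. All below 0.02 m/s (x of cup in the frame of test_tray between -0.012 and 0.012 m and y of cup in the frame of test_tray between -0.006 and 0.018 m and z of cup in the frame of test_tray between 0 and 0.008 m and angle between each of cup, dropper, timer, culture_bottle's own z axis and vertical below 0.08 rad and linear speed of each of cup, dropper, timer, culture_bottle, pen below 0.02 m/s and x of dropper in the frame of test_tray between -0.012 and 0.012 m and y of dropper in the frame of test_tray between 0.073 and 0.097 m and z of dropper in the frame of test_tray between 0 and 0.008 m and x of timer in the frame of test_tray between -0.013 and 0.013 m and y of timer in the frame of test_tray between -0.089 and -0.063 m and z of timer in the frame of test_tray between 0 and 0.008 m and x of culture_bottle in the frame of sampling_tray between -0.012 and 0.012 m and y of culture_bottle in the frame of sampling_tray between 0.072 and 0.096 m and z of culture_bottle in the frame of sampling_tray between 0 and 0.008 m and x of pen in the frame of sampling_tray between -0.02 and 0.02 m and y of pen in the frame of sampling_tray between -0.053 and -0.021 m and z of pen in the frame of sampling_tray between 0 and 0.026 m and angle between the y axis of pen and the y axis of sampling_tray, either way round below 0.2 rad and angle between pen's own y axis and vertical between 1.49 and 1.65 rad); the robot touches nothing.
It fails at once if a bottle or the cup tipped over (more than 45 degrees) (angle between any of culture_bottle, cup, dropper's own z axis and vertical above 0.79 rad).
It fails at once if a kit item dropped or slammed down (faster than 0.6 m/s within 30 mm of the bench) ((height (world z) of culture_bottle below 0.03 m and linear speed of culture_bottle above 0.6 m/s) or (height (world z) of cup below 0.03 m and linear speed of cup above 0.6 m/s) or (height (world z) of dropper below 0.03 m and linear speed of dropper above 0.6 m/s) or (height (world z) of timer below 0.03 m and linear speed of timer above 0.6 m/s) or (height (world z) of pen below 0.03 m and linear speed of pen above 0.6 m/s)).
It fails at once if the roll of tape disturbed (moved more than 15 mm) (distance of tape from where it was at the start of the episode above 0.015 m).
It fails at once if the red-capped bottle disturbed (moved more than 15 mm) (distance of red_cap_bottle from where it was at the start of the episode above 0.015 m).
It fails at once if the stapler disturbed (moved more than 15 mm) (distance of stapler from where it was at the start of the episode above 0.015 m).
It also fails if it takes over 118 s, if anything falls off the work surface, if the arm or the gripper's body presses on something with over 40 N, if the wrist force passes 120 N, or if a joint passes its speed limit or range.

## Working session

There is one attempt and no reset: what is moved stays moved. The work goes in short steps, Python scripts to look and compute and a tool call to move; the robot and the scene stay as the last step left them, time stands still between calls to the robot, and variables do not carry over. Pictures are saved under pics/ and viewed, and the job is handed in when it is done.

Besides the shell and the picture viewer there is one more tool, called after "Emit:" in YAML: its name, and indented under it one key for each argument. play_rows: Moves the arm, as the interface text tells. Its arguments: {"type":"object","properties":{"motion":{"type":"array","items":{"type":"array"}}},"required":["motion"]}

```bash
ls; mkdir -p pics
python3 - <<'E'
from plant import state,cams,nets
import cv2,json
s=state();print(s)
for n in ["scene","top","wrist"]:
    im,d=cams.grab_frame(n);cv2.imwrite(f"pics/{n}0.png",im[:,:,::-1])
    print(n,cams.camera_info(n))
E
```

```text
pics
{'time': 0.0, 'joint_pos': array([ 1.20402349e+00,  5.33495279e-02,  1.61431412e+00,  3.93457304e-05,
        1.47595808e+00, -1.19016783e-01]), 'joint_vel': array([ 0.00110202,  0.00142912,  0.00036641,  0.00044074, -0.00086396,
       -0.00041608]), 'joint_efforts': array([ 3.70554540e-05, -3.93698466e+01, -3.70163906e+01, -2.08922388e-04,
        7.23955629e-03,  3.35818413e-05]), 'tool_pos': array([0.15304384, 0.60533426, 0.23005553]), 'tool_rot': array([ 0.55732818, -0.43474498,  0.55857124,  0.43402796]), 'contact_force': array([ 0.02902485, -0.25454642,  0.57832741]), 'ft_torque': array([-0.03690418, -0.00869578, -0.01321185]), 'gripper_width': 1.0030861834368006}
scene {'K': array([[508.74183532,   0.        , 316.45322422],
       [  0.        , 508.74183532, 238.91384619],
       [  0.        ,   0.        ,   1.        ]]), 'rvec': array([ 2.10692033, -1.27335966,  0.46929264]), 'tvec': array([-0.38148361,  0.42380698,  0.86086998])}
top {'K': array([[457.58012576,   0.        , 325.33460856],
       [  0.        , 457.58012576, 237.99616143],
       [  0.        ,   0.        ,   1.        ]]), 'rvec': array([ 2.12473264, -2.11820908,  0.16477084]), 'tvec': array([-0.07495034,  0.60171352,  1.15402657])}
wrist {'K': array([[368.22381791,   0.        , 311.79030753],
       [  0.        , 368.22381791, 230.41107166],
       [  0.        ,   0.        ,   1.        ]]), 'rvec': array([-2.2844745 , -1.78132833, -0.26240915]), 'tvec': array([-0.62451082, -0.03961699,  0.3796721 ])}
```

View pics/top0.png

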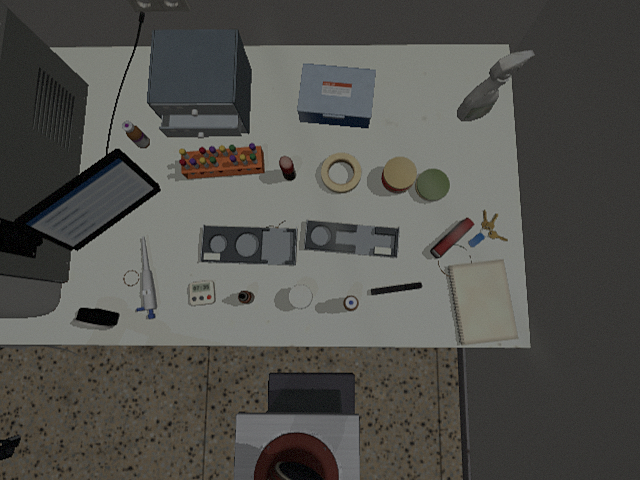

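View pics/scene0.png

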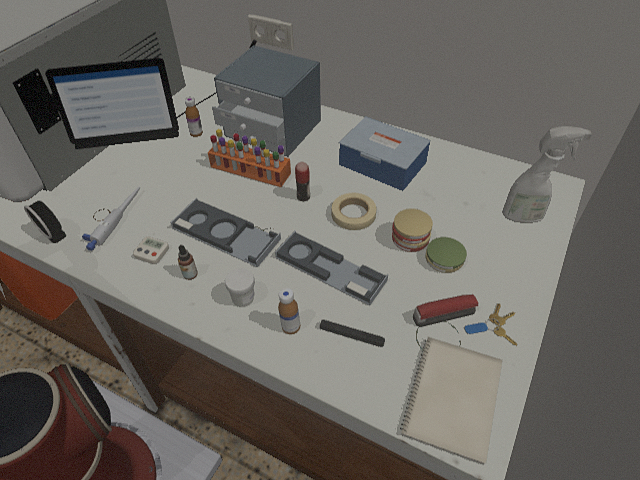

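Run:
```python
from plant import state,cams,nets
import numpy as np
np.set_printoptions(precision=4,suppress=True)
for o in "test_tray sampling_tray culture_bottle cup dropper timer pen tape red_cap_bottle stapler".split():
    for c in ["top","scene"]:
        for f in (nets.landmark_of,nets.recognise):
            print(o,c,f.__name__,[(np.array(r["at"]).round(4),round(r["score"],2)) for r in f(c,o)[:3]])
print(state()["time"])
```

```text
test_tray top call [(array([0.5908, 0.1393, 0.002 ]), 0.9)]
test_tray top call [(array([0.5873, 0.1415, 0.0073]), 0.75)]
test_tray scene call [(array([ 0.5887,  0.1329, -0.0049]), 0.88)]
test_tray scene call [(array([0.585 , 0.1346, 0.0095]), 0.71)]
sampling_tray top call [(array([ 0.6102, -0.1444, -0.004 ]), 0.83)]
sampling_tray top call [(array([ 0.6119, -0.1431,  0.0046]), 0.63)]
sampling_tray scene call [(array([ 0.6101, -0.1411, -0.0016]), 0.96)]
sampling_tray scene call [(array([ 0.6099, -0.1463,  0.0105]), 0.65)]
culture_bottle top call [(array([ 0.4297, -0.1405, -0.0013]), 0.74)]
culture_bottle top call [(array([ 0.4277, -0.1382,  0.1166]), 0.66)]
culture_bottle scene call [(array([ 0.6095, -0.1441, -0.0017]), 0.7), (array([ 0.4319, -0.1346,  0.0027]), 0.63)]
culture_bottle scene call [(array([ 0.6096, -0.1454,  0.0101]), 0.71), (array([ 0.4197, -0.1436,  0.0776]), 0.58)]
cup top call [(array([ 0.4498, -0.0059, -0.0014]), 0.93)]
cup top call [(array([ 0.4516, -0.0092,  0.0689]), 0.73)]
cup scene call [(array([ 0.4454, -0.0099, -0.003 ]), 0.92)]
cup scene call [(array([ 0.4415
[... 894 characters left out ...]
l [(array([ 0.7978, -0.1137,  0.0251]), 0.66), (array([0.4622, 0.2588, 0.0164]), 0.63)]
tape scene call [(array([ 0.7935, -0.1135,  0.0042]), 0.63)]
tape scene call [(array([ 0.7835, -0.1165,  0.0268]), 0.81)]
red_cap_bottle top call [(array([ 0.7921,  0.0369, -0.0005]), 0.79)]
red_cap_bottle top call []
red_cap_bottle scene call [(array([ 0.7948,  0.0379, -0.0019]), 0.91)]
red_cap_bottle scene call [(array([0.7819, 0.0271, 0.0654]), 0.71)]
stapler top call [(array([ 0.6058, -0.4132,  0.0054]), 0.94)]
stapler top call [(array([ 0.6026, -0.4048,  0.0457]), 0.96)]
stapler scene call [(array([ 0.6112, -0.409 , -0.0012]), 0.55)]
stapler scene call [(array([ 0.6024, -0.4096,  0.0376]), 0.8)]
2.15
```

The top picture shows the test tray at about (248,245), with its dropper, cup and timer places running left to right, and the sampling tray at about (350,238). The stock stands along row 295: timer 201, dropper 246, cup 300, culture bottle 350, pen 397. Next I'll refine the poses from depth.

```bash
cat > h.py <<'E'
import numpy as np,cv2
from plant import state,cams,nets
np.set_printoptions(precision=4,suppress=True)
def cloud(n,grab=None):
    s=cams.camera_info(n); im,d=grab or cams.grab_frame(n)
    R=cv2.Rodrigues(s["rvec"])[0];t=s["tvec"];K=s["K"]
    v,u=np.mgrid[:480,:640]
    P=np.stack([(u-K[0,2])/K[0,0]*d,(v-K[1,2])/K[1,1]*d,d],-1)
    W=(P-t)@R
    W[d<=0]=np.nan
    return im,W
def proj(n,p):
    s=cams.camera_info(n)
    return cv2.projectPoints(np.float64(p).reshape(-1,1,3),s["rvec"],s["tvec"],s["K"],None)[0].reshape(-1,2)
def ortho(im,W,x0,x1,y0,y1,res,f):
    # project plane image: rows = x descending, cols = y descending at z=zp
    pass
def rect(z,cam,x0,x1,y0,y1,res=0.001,im=None):
    xs=np.arange(x1,x0,-res);ys=np.arange(y1,y0,-res)
    X,Y=np.meshgrid(xs,ys,indexing="ij")
    p=proj(cam,np.stack([X,Y,np.full_like(X,z)],-1)).astype(np.float32)
    return cv2.remap(im,p[:,0].reshape(X.shape),p[:,1].reshape(X.shape),cv2.INTER_LINEAR)
E
python3 - <<'E'
from h import *
im,W=cloud("top")
np.savez("top1.npz",im=im,W=W)
def m(x0,x1,y0,y1,z0,z1):
    k=(W[...,0]>x0)&(W[...,0]<x1)&(W[...,1]>y0)&(W[...,1]<y1)&(W[...,2]>z0)&(W[...,2]<z1)
    return W[k]
b=m(.38,.55,-.4,.35,-.02,.006);print("bench",np.median(b[:,2]),b[:,2].std())
for n,a in dict(cult=(.38,.48,-.19,-.09,.03,.2),cultcap=(.38,.48,-.19,-.09,.1,.2),cup=(.39,.51,-.07,.05,.055,.1),drop=(.39,.51,.09,.17,.02,.12),dropbulb=(.39,.51,.09,.17,.075,.12),timer=(.41,.52,.21,.31,.01,.03),pen=(.43,.52,-.35,-.18,.009,.03),test=(.5,.68,-.02,.29,.012,.04),samp=(.5,.69,-.29,0.0,.012,.04),stap=(.5,.7,-.5,-.3,.02,.06)).items():
    p=m(*a)
    if len(p)<4: print(n,len(p));continue
    r=cv2.minAreaRect((p[:,:2]*1000).astype(np.float32))
    mn=p[:,:2].mean(0);ev,V=np.linalg.eigh(np.cov(p[:,:2].T))
    print(n,len(p),"mean",p.mean(0),"rect",np.round(r[0],1),np.round(r[1],1),round(r[2],1),"pca",np.degrees(np.arctan2(V[1,1],V[0,1])).round(1),"zmax",np.percentile(p[:,2],98))
cv2.imwrite("pics/r1.png",cv2.resize(rect(0.02,"top",.38,.68,-.36,.34,.001,im),None,fx=1.1,fy=1.1)[:,:,::-1])
E
```

```text
bench -0.00028070974969863675 0.0024118297788362658
cult 195 mean [ 0.4326 -0.137   0.1019] rect [ 434.3 -137.7] [37.  37.5] 45.5 pca 152.1 zmax 0.1220154345162197
cultcap 109 mean [ 0.4334 -0.1369  0.1181] rect [ 433.3 -136.8] [25.6 27.4] 44.4 pca 146.5 zmax 0.12241969440570628
cup 455 mean [ 0.4501 -0.0097  0.0679] rect [450.6  -9.5] [60.1 59. ] 45.8 pca -143.3 zmax 0.07249109460966492
drop 165 mean [0.4484 0.1304 0.065 ] rect [449.1 134.8] [31. 33.] 3.5 pca 166.1 zmax 0.10010125665169231
dropbulb 50 mean [0.449  0.1336 0.087 ] rect [449.5 134.1] [18.  20.2] 2.4 pca 173.0 zmax 0.10321061363308465
timer 568 mean [0.4611 0.2574 0.017 ] rect [461.5 258.3] [62.  66.6] 6.8 pca 91.3 zmax 0.021838063745568858
pen 327 mean [ 0.4746 -0.2609  0.0171] rect [ 474.8 -261.6] [ 17. 135.] 8.3 pca 98.3 zmax 0.022293288764277087
test 1665 mean [0.5929 0.1661 0.0199] rect [593.7 122.4] [284.9 109.9] 90.0 pca 88.9 zmax 0.025489603954971133
samp 1265 mean [ 0.6103 -0.1342  0.0201] rect [ 609.4 -142.7] [252.3  81.2] 84.5 pca 84.9 zmax 0.025745196703780778
stap 519 mean [ 0.6088 -0.4104  0.0423] rect [ 610.5 -413. ] [ 28.1 132.6] 42.1 pca 132.5 zmax 0.05071271944372702
```

View pics/r1.png

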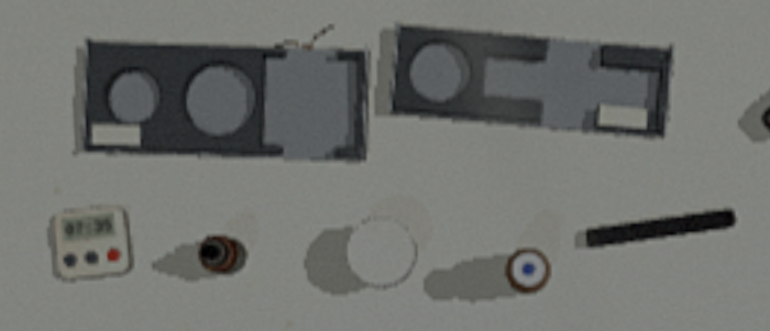

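Rectified view: test tray centre is about (226,101) px, or (0.589, 0.135) m, with yaw about -0.03. Sampling tray centre is about (531,80) px, or (0.609, -0.143) m, with yaw about -0.085. The timer goes first.

Emit:
play_rows:
  motion:
    - [-1, [0.05, -0.03, 0], -0.15]
    - [-1, [0.09, -0.06, 0], -0.3]
    - [-1, [0.12, -0.1, 0], -0.45]
    - [-1, [0.15, -0.14, 0], -0.6]
    - [-1, [0.18, -0.18, 0], -0.75]

```text
time: 2.7
tool_pos: [0.3295, 0.4307, 0.2314]
tool_rot: [0.679, -0.198, 0.679, 0.198]
contact_force: [0.3, 0.1, 0.7]
gripper_width: 1.005
```

Emit:
play_rows:
  motion:
    - [-1, [0.03, -0.035, -0.01], -0.12]
    - [-1, [0.06, -0.075, -0.03], -0.25]
    - [-1, [0.09, -0.115, -0.06], -0.37]
    - [-1, [0.128, -0.15, -0.09], -0.473]
    - [-1, [0.128, -0.168, -0.111], -0.473]

```text
time: 3.2
tool_pos: [0.4594, 0.263, 0.1211]
tool_rot: [0.708, -0.034, 0.705, 0.035]
contact_force: [1.1, 1.2, -0.5]
gripper_width: 1.003
```

Run:
```python
from h import *
im,W=cloud("wrist")
cv2.imwrite("pics/w1.png",im[:,:,::-1])
s=state();print(s["tool_pos"],s["tool_rot"],s["time"])
k=(W[...,2]>.01)&(W[...,2]<.03)&(abs(W[...,0]-.46)<.06)&(abs(W[...,1]-.258)<.07)
p=W[k];print(p.mean(0),cv2.minAreaRect((p[:,:2]*1000).astype(np.float32)))
```

```text
[0.4564 0.2578 0.1139] [ 0.7042 -0.036   0.7084  0.0318] 3.25
[0.4605 0.2627 0.0181] ((460.7195129394531, 260.57061767578125), (62.0881233215332, 66.07691955566406), 6.6933274269104)
```

View pics/w1.png

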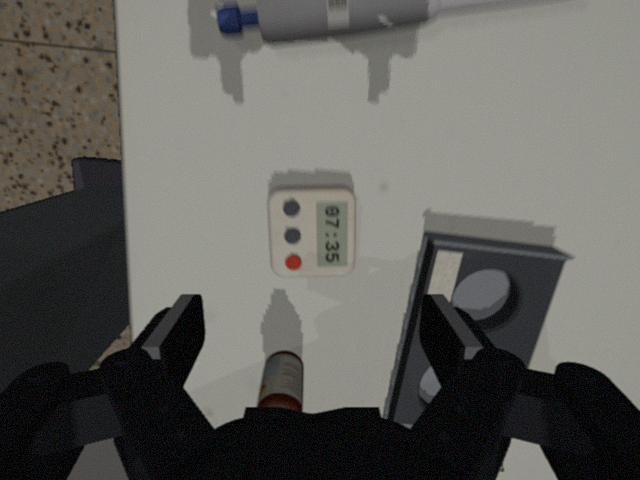

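Timer sits at the image centre (312,230), in line with the fingers. Wrist depth puts it at (0.461, 0.2605), yaw 0.117. Descending.

Emit:
play_rows:
  motion:
    - [-1, [0, 0.002, -0.03], 0.015]
    - [-1, [0, 0.002, -0.06], 0.015]
    - [-1, [0, 0.002, -0.08], 0.015]
    - [-1, [0, 0.002, -0.09], 0.015]
    - [-1, [0, 0.002, -0.095], 0.015]

```text
time: 3.75
tool_pos: [0.456, 0.2661, 0.0244]
tool_rot: [0.705, -0.041, 0.706, 0.041]
contact_force: [0.1, -0.0, 0.2]
gripper_width: 0.999
```

```bash
python3 -c "
from h import *
s=state();print(s['tool_pos'],s['tool_rot'],s['contact_force'],s['time'])"
```

```text
[0.456  0.2661 0.0244] [ 0.7055 -0.0408  0.7064  0.0405] [ 0.1331 -0.0367  0.2102] 3.75
```

Emit:
play_rows:
  motion:
    - [-1, [0.0, 0, -0.012], 0]
    - [-1, [0.0, 0, -0.02], 0]
    - [-1, [0.0, 0, -0.025], 0]
    - [-1, [0.0, 0, -0.027], 0]
    - [-1, [0.0, 0, -0.027], 0]

```text
time: 4.25
tool_pos: [0.4565, 0.2663, -0.0018]
tool_rot: [0.706, -0.041, 0.706, 0.041]
contact_force: [-0.4, -1.0, -0.2]
gripper_width: 1.003
```

Emit:
play_rows:
  motion:
    - [1, [0, 0, 0], 0]
    - [1, [0, 0, 0], 0]
    - [1, [0, 0, 0], 0]
    - [1, [0, 0, 0], 0]
    - [1, [0, 0, 0], 0]

```text
time: 4.75
tool_pos: [0.4575, 0.2666, -0.0006]
tool_rot: [0.707, -0.04, 0.705, 0.041]
contact_force: [-0.2, -0.3, 6.4]
gripper_width: 0.708
```

Emit:
play_rows:
  motion:
    - [1, [0, 0, 0.005], 0]
    - [1, [0, 0, 0.03], 0]
    - [1, [0, 0, 0.06], 0]
    - [1, [0, 0, 0.1], 0]
    - [1, [0, 0, 0.13], 0]

```text
time: 5.25
tool_pos: [0.4562, 0.2662, 0.1298]
tool_rot: [0.706, -0.041, 0.706, 0.041]
contact_force: [0.0, 1.1, 0.1]
gripper_width: 0.706
```

Emit:
play_rows:
  motion:
    - [1, [0.025, -0.025, 0.01], -0.03]
    - [1, [0.05, -0.065, 0.01], -0.06]
    - [1, [0.075, -0.105, 0.01], -0.1]
    - [1, [0.1, -0.145, 0], -0.13]
    - [1, [0.12, -0.175, 0], -0.146]

```text
time: 5.75
tool_pos: [0.5759, 0.0888, 0.1263]
tool_rot: [0.706, 0.012, 0.708, -0.012]
contact_force: [-0.0, 1.5, -0.6]
gripper_width: 0.705
```

Run:
```python
from h import *
im,W=cloud("wrist")
cv2.imwrite("pics/w2.png",im[:,:,::-1]); np.savez("w2.npz",im=im,W=W)
s=state();print(s["tool_pos"],s["tool_rot"],s["gripper_width"],s["contact_force"],s["time"])
```

```text
[0.5787 0.085  0.1271] [ 0.707   0.0116  0.707  -0.0141] 0.7071113391235266 [ 0.0981 -2.636  -0.9996] 5.8
```

View pics/w2.png

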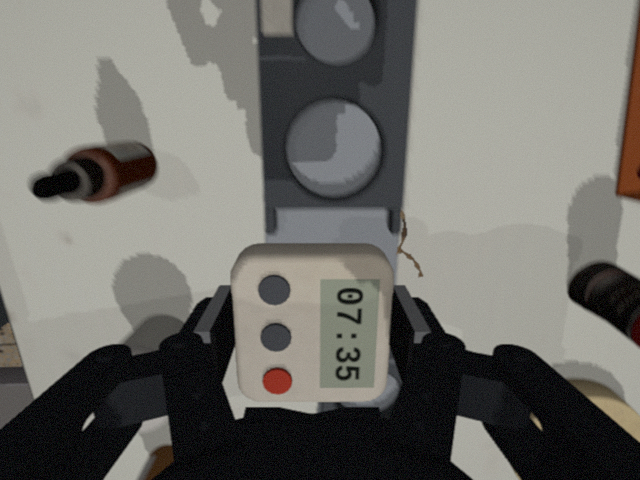

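The held timer is square in the jaws. The cup well shows at (334,148) and the dropper well at (336,22). I'll work out their world positions.

```bash
cat >> h.py <<'E'
def px2w(n,u,v,z):
    s=cams.camera_info(n);R=cv2.Rodrigues(s["rvec"])[0]
    r=R.T@np.linalg.solve(s["K"],[u,v,1]);c=-R.T@s["tvec"]
    return c+r*(z-c[2])/r[2]
E
python3 - <<'E'
from h import *
for u,v in [(334,148),(336,22),(259,60),(416,60),(265,205),(407,205)]:
    print(u,v,px2w("wrist",u,v,.02))
d=np.load("w2.npz");W=d["W"]
k=(W[...,2]>.013)&(W[...,2]<.032)&(abs(W[...,0]-.59)<.075)&(W[...,1]>.1)&(W[...,1]<.3)
p=W[k]
for y in np.arange(.12,.26,.02):
    q=p[abs(p[:,1]-y)<.006];print(round(y,2),len(q),np.percentile(q[:,0],[1,99]),np.percentile(q[:,0],[1,99]).mean())
E
```

```text
334 148 [0.5965 0.1395 0.02  ]
336 22 [0.599  0.2142 0.02  ]
259 60 [0.5508 0.1947 0.02  ]
416 60 [0.6485 0.1913 0.02  ]
265 205 [0.5478 0.1023 0.02  ]
407 205 [0.6467 0.0988 0.02  ]
0.12 1408 [0.5439 0.6386] 0.5912609092888556
0.14 915 [0.5441 0.6395] 0.5918251941280747
0.16 1248 [0.5447 0.6399] 0.592341297327167
0.18 3020 [0.5459 0.6399] 0.5929163216091906
0.2 2605 [0.5462 0.6407] 0.5934817753526807
0.22 1799 [0.5465 0.6416] 0.5940537197617111Traceback (most recent call last):
  File "<stdin>", line 8, in <module>
    return _quantile_unchecked(
        a, q, axis, out, overwrite_input, method, keepdims, weights)
    return _ureduce(a,
                    func=_quantile_ureduce_func,
    ...<5 lines>...
                    overwrite_input=overwrite_input,
                    method=method)
    r = func(a, **kwargs)
    result = _quantile(arr,
                       quantiles=q,
    ...<2 lines>...
                       out=out,
                       weights=wgt)
    slices_having_nans = np.isnan(arr[-1, ...])
                                  ~~~^^^^^^^^^
IndexError: index -1 is out of bounds for axis 0 with size 0
```

Run:
```python
from h import *
im,W=cloud("wrist")
s=state();print(s["tool_pos"],s["tool_rot"])
g=cv2.cvtColor(im,cv2.COLOR_RGB2GRAY);cv2.imwrite("pics/w3.png",im[:,:,::-1])
c=cv2.HoughCircles(cv2.medianBlur(g,5),cv2.HOUGH_GRADIENT,1,60,param1=60,param2=25,minRadius=35,maxRadius=60)
for u,v,r in c[0][:6]: print(u,v,r,px2w("wrist",u,v,.02))
k=(W[...,2]>.013)&(W[...,2]<.032)&(abs(W[...,0]-.59)<.075)&(W[...,1]>.1)&(W[...,1]<.3)
p=W[k]
for y in np.arange(.12,.22,.03):
    q=p[abs(p[:,1]-y)<.006];print(round(y,2),len(q),np.percentile(q[:,0],[1,99]).mean())
```

```text
[0.5775 0.0876 0.1274] [ 0.7066  0.0123  0.7074 -0.0131]
325.5 139.5 47.1 [0.5897 0.148  0.02  ]
327.5 13.5 39.2 [0.5926 0.2219 0.02  ]
0.12 1416 0.5913238805532046
0.15 984 0.5920622557136479
0.18 3056 0.5929272817612254
0.21 1935 0.593769519198398
```

Emit:
play_rows:
  motion:
    - [1, [0.006, -0.012, 0], 0]
    - [1, [0.0105, -0.0205, -0.02], 0]
    - [1, [0.0105, -0.0205, -0.045], 0]
    - [1, [0.0105, -0.0205, -0.065], 0]
    - [1, [0.0105, -0.0205, -0.08], 0]

```text
time: 6.35
tool_pos: [0.5856, 0.0713, 0.0464]
tool_rot: [0.706, 0.01, 0.708, -0.01]
contact_force: [-0.3, -0.6, -0.7]
gripper_width: 0.703
```

Emit:
play_rows:
  motion:
    - [1, [0, 0, -0.015], 0]
    - [1, [0, 0, -0.025], 0]
    - [1, [0, 0, -0.032], 0]
    - [1, [0, 0, -0.038], 0]
    - [1, [0, 0, -0.041], 0]

```text
time: 6.85
tool_pos: [0.5872, 0.0708, 0.0072]
tool_rot: [0.707, 0.011, 0.707, -0.011]
contact_force: [-0.1, 0.5, -0.2]
gripper_width: 0.71
```

Emit:
play_rows:
  motion:
    - [1, [0.001, -0.004, -0.001], 0]
    - [1, [0.001, -0.004, -0.002], 0]
    - [1, [0.001, -0.004, -0.003], 0]
    - [1, [0.001, -0.004, -0.003], 0]

```text
time: 7.25
tool_pos: [0.5882, 0.0667, 0.0045]
tool_rot: [0.707, 0.011, 0.707, -0.011]
contact_force: [-0.9, -0.4, -0.6]
gripper_width: 0.704
```

Emit:
play_rows:
  motion:
    - [1, [0, 0, -0.001], 0]
    - [-0.4, [0, 0, -0.001], 0]
    - [-1, [0, 0, -0.001], 0]
    - [-1, [0, 0, -0.001], 0]
    - [-1, [0, 0, -0.001], 0]

```text
time: 7.75
tool_pos: [0.5882, 0.0668, 0.0035]
tool_rot: [0.707, 0.011, 0.707, -0.011]
contact_force: [-0.0, 0.3, 0.1]
gripper_width: 1.0
```

Emit:
play_rows:
  motion:
    - [-1, [0, 0, 0.01], 0]
    - [-1, [0, 0, 0.04], 0]
    - [-1, [0, 0, 0.08], 0]
    - [-1, [0, 0, 0.12], 0]
    - [-1, [0, 0, 0.15], 0]

```text
time: 8.25
tool_pos: [0.589, 0.0668, 0.1574]
tool_rot: [0.708, 0.011, 0.706, -0.011]
contact_force: [0.6, -0.5, 0.4]
gripper_width: 1.002
```

Run:
```python
from h import *
im,W=cloud("wrist")
cv2.imwrite("pics/w4.png",im[:,:,::-1]);s=state();print(s["tool_pos"],s["time"])
im,W=cloud("wrist");im2,W2=cloud("scene");cv2.imwrite("pics/s4.png",im2[:,:,::-1])
k=(W[...,2]>.017)&(W[...,2]<.034)&(abs(W[...,0]-.59)<.06)&(W[...,1]>-.0)&(W[...,1]<.105)&(im.min(-1)>110)
p=W[k];print(p.mean(0),cv2.minAreaRect((p[:,:2]*1000).astype(np.float32)))
for c in["scene","wrist"]:
    print([(r["at"],r["score"]) for r in nets.landmark_of(c,"timer")])
    print([(r["at"],r["score"]) for r in nets.landmark_of(c,"test_tray")])
```

```text
[0.592  0.0668 0.1632] 8.3
[0.5879 0.0616 0.022 ] ((579.74462890625, 51.41429138183594), (85.8751449584961, 80.07325744628906), 86.47876739501953)
[([0.5881, 0.0614, 0.0061], 0.75)]
[([0.5898, 0.1374, -0.0003], 0.56)]
[([0.5902, 0.0545, 0.0058], 0.58)]
[]
```

View pics/w4.png

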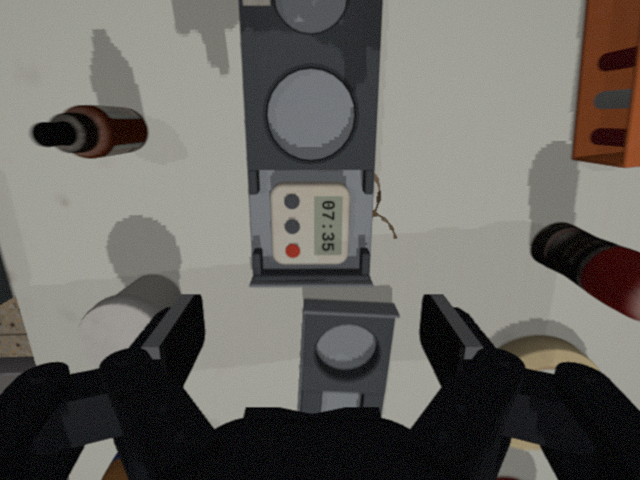

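The timer sits flat in its pocket, centred at (310,225) px between the walls. Cup next.

Emit:
play_rows:
  motion:
    - [-1, [-0.035, -0.018, 0], 0]
    - [-1, [-0.075, -0.04, 0], 0]
    - [-1, [-0.11, -0.06, 0], 0]
    - [-1, [-0.138, -0.076, 0], 0]
    - [-1, [-0.138, -0.076, -0.02], 0]

```text
time: 9.1
tool_pos: [0.4488, -0.0106, 0.134]
tool_rot: [0.708, 0.011, 0.706, -0.012]
contact_force: [0.9, 0.5, 0.1]
gripper_width: 1.001
```

Run:
```python
from h import *
cams.grab_frame("wrist");im,W=cloud("wrist")
cv2.imwrite("pics/w5.png",im[:,:,::-1]);s=state();print(s["tool_pos"],s["time"])
k=(W[...,2]>.058)&(W[...,2]<.08)&(abs(W[...,0]-.45)<.05)&(abs(W[...,1]+.01)<.05)
p=W[k];print(p.mean(0),cv2.minEnclosingCircle((p[:,:2]*1000).astype(np.float32)))
```

```text
[ 0.4469 -0.0091  0.1296] 9.2
[ 0.4502 -0.0054  0.0687] ((450.24456787109375, -7.446887969970703), 30.792478561401367)
```

View pics/w5.png

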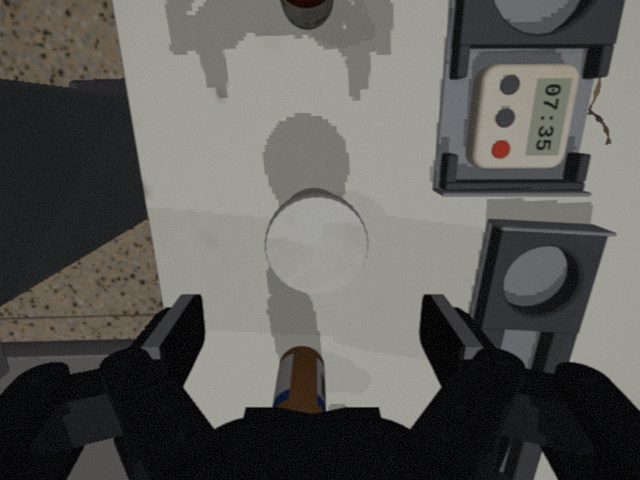

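The cup lid is a circle at (317,242) px, which is (0.450, -0.008) m, between the fingers. Descending.

Emit:
play_rows:
  motion:
    - [-1, [0.001, 0.001, -0.03], 0]
    - [-1, [0.001, 0.001, -0.06], 0]
    - [-1, [0.001, 0.001, -0.08], 0]
    - [-1, [0.001, 0.001, -0.09], 0]
    - [-1, [0.001, 0.001, -0.0965], 0]

```text
time: 9.7
tool_pos: [0.4506, -0.0079, 0.0357]
tool_rot: [0.706, 0.011, 0.708, -0.011]
contact_force: [0.1, -0.2, 0.1]
gripper_width: 0.997
```

Emit:
play_rows:
  motion:
    - [-1, [0, 0, 0], 0]
    - [1, [0, 0, 0], 0]
    - [1, [0, 0, 0], 0]
    - [1, [0, 0, 0], 0]
    - [1, [0, 0, 0], 0]

```text
time: 10.2
tool_pos: [0.4524, -0.0085, 0.0384]
tool_rot: [0.708, 0.011, 0.706, -0.011]
contact_force: [0.3, 0.7, 5.7]
gripper_width: 0.69
```

Emit:
play_rows:
  motion:
    - [1, [0, 0, 0.005], 0]
    - [1, [0, 0, 0.025], 0]
    - [1, [0, 0, 0.05], 0]
    - [1, [0, 0, 0.07], 0]
    - [1, [0, 0, 0.08], 0]

```text
time: 10.7
tool_pos: [0.4517, -0.0084, 0.1187]
tool_rot: [0.708, 0.011, 0.706, -0.011]
contact_force: [0.8, -1.3, 0.9]
gripper_width: 0.685
```

Run:
```python
from h import *
im,W=cloud("scene")
cv2.imwrite("pics/s6.png",im[150:400,100:450,::-1].repeat(2,0).repeat(2,1));s=state();print(s["tool_pos"],s["gripper_width"],s["contact_force"],s["time"])
im,W=cloud("wrist");cv2.imwrite("pics/w6.png",im[:,:,::-1])
```

```text
[ 0.4524 -0.0085  0.1197] 0.686508159702367 [ 1.0426 -0.2586  0.2821] 10.75
```

View pics/s6.png

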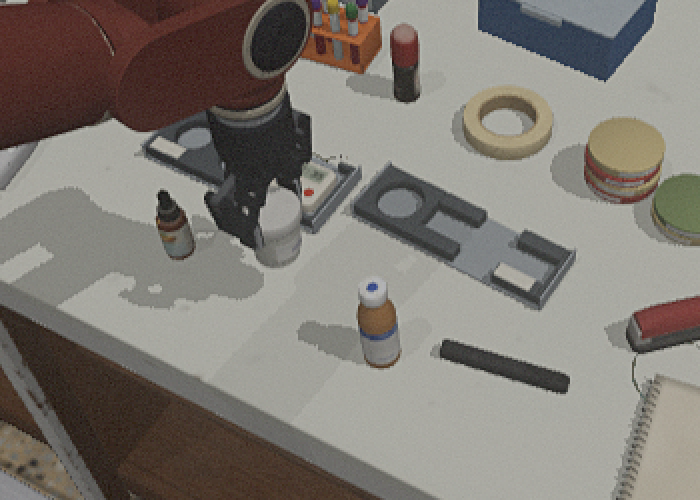

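View pics/w6.png

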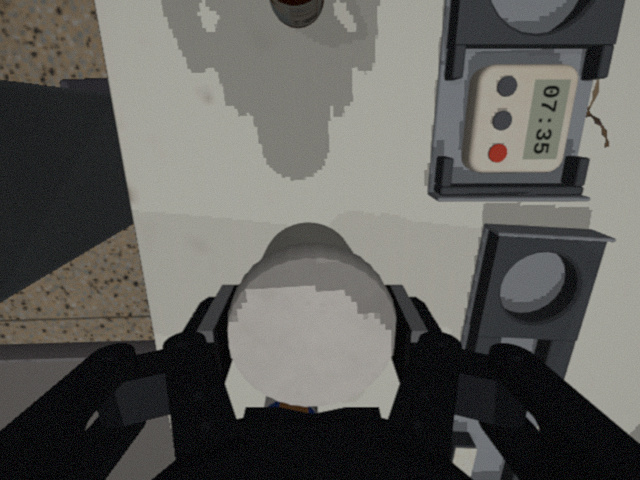

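The cup hangs upright, gripped round its lid; the lid centre is at (313,325) px. Carrying it over.

Emit:
play_rows:
  motion:
    - [1, [0.02, 0.02, 0.005], 0]
    - [1, [0.05, 0.05, 0.005], 0]
    - [1, [0.08, 0.085, 0.005], 0]
    - [1, [0.11, 0.12, 0], 0]
    - [1, [0.13, 0.141, 0], 0]

```text
time: 11.3
tool_pos: [0.5809, 0.1349, 0.114]
tool_rot: [0.706, 0.01, 0.708, -0.01]
contact_force: [-0.3, -0.2, -0.8]
gripper_width: 0.685
```

Emit:
play_rows:
  motion:
    - [1, [0.005, 0.006, 0], 0]
    - [1, [0.0085, 0.01, 0], 0]
    - [1, [0.0085, 0.01, -0.01], 0]
    - [1, [0.0085, 0.01, -0.02], 0]
    - [1, [0.0085, 0.01, -0.03], 0]

```text
time: 11.8
tool_pos: [0.5884, 0.1418, 0.0853]
tool_rot: [0.706, 0.011, 0.708, -0.011]
contact_force: [-0.7, -0.3, -1.0]
gripper_width: 0.685
```

Run:
```python
from h import *
s=state();print(s["tool_pos"],s["gripper_width"],s["contact_force"],s["time"])
im,W=cloud("wrist");cv2.imwrite("pics/w7.png",im[:,:,::-1])
```

```text
[0.5884 0.1418 0.0853] 0.6849368784029205 [-0.6933 -0.2556 -0.9755] 11.8
```

View pics/w7.png

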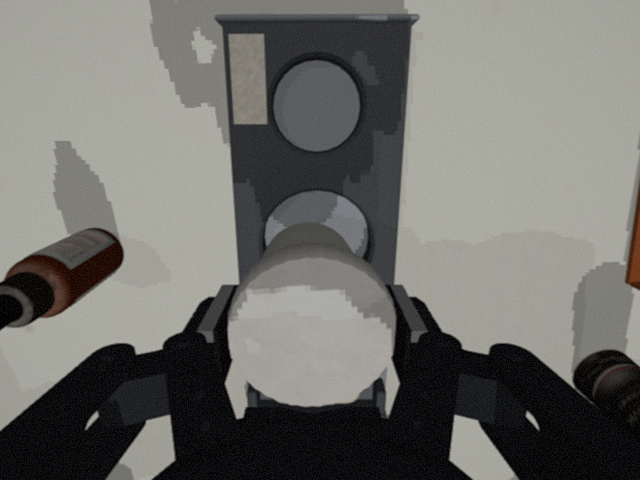

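Run:
```python
from h import *
for u,v in [(317,103),(317,242)]: print(px2w("wrist",u,v,.02))
for u,v in [(219,19),(417,19)]: print(px2w("wrist",u,v,.024))
```

```text
[0.5932 0.2235 0.02  ]
[0.5912 0.1457 0.02  ]
[0.5462 0.2638 0.024 ]
[0.6432 0.2607 0.024 ]
```

Emit:
play_rows:
  motion:
    - [1, [0.002, 0.001, -0.012], 0]
    - [1, [0.002, 0.001, -0.022], 0]
    - [1, [0.002, 0.001, -0.03], 0]
    - [1, [0.002, 0.001, -0.036], 0]
    - [1, [0.002, 0.001, -0.04], 0]

```text
time: 12.35
tool_pos: [0.5912, 0.1437, 0.046]
tool_rot: [0.707, 0.011, 0.707, -0.011]
contact_force: [-0.0, -0.5, -1.2]
gripper_width: 0.687
```

Emit:
play_rows:
  motion:
    - [1, [0, 0, -0.001], 0]
    - [1, [0, 0, -0.002], 0]
    - [1, [0, 0, -0.002], 0]

```text
time: 12.65
tool_pos: [0.5918, 0.1438, 0.0451]
tool_rot: [0.707, 0.011, 0.707, -0.011]
contact_force: [1.1, -0.3, -0.4]
gripper_width: 0.688
```

Emit:
play_rows:
  motion:
    - [1, [0, 0, -0.001], 0]
    - [1, [0, 0, -0.002], 0]
    - [1, [0, 0, -0.002], 0]

```text
time: 12.95
tool_pos: [0.5915, 0.1437, 0.0428]
tool_rot: [0.707, 0.011, 0.707, -0.011]
contact_force: [-0.3, -0.6, -0.7]
gripper_width: 0.69
```

Emit:
play_rows:
  motion:
    - [1, [0, 0, -0.001], 0]
    - [1, [0, 0, -0.0015], 0]
    - [1, [0, 0, -0.0015], 0]

```text
time: 13.25
tool_pos: [0.5916, 0.1439, 0.0426]
tool_rot: [0.707, 0.011, 0.707, -0.011]
contact_force: [-3.4, -0.8, 5.9]
gripper_width: 0.684
```

Contact at 5.9 N, so the cup is on the floor. Releasing.

Emit:
play_rows:
  motion:
    - [0.2, [0, 0, 0.0005], 0]
    - [-0.5, [0, 0, 0.0005], 0]
    - [-1, [0, 0, 0.0005], 0]
    - [-1, [0, 0, 0.0005], 0]
    - [-1, [0, 0, 0.0005], 0]

```text
time: 13.75
tool_pos: [0.5914, 0.1437, 0.0416]
tool_rot: [0.707, 0.011, 0.707, -0.011]
contact_force: [-0.5, 0.6, 0.3]
gripper_width: 1.0
```

Emit:
play_rows:
  motion:
    - [-1, [0, 0, 0.02], 0]
    - [-1, [0, 0, 0.05], 0]
    - [-1, [0, 0, 0.09], 0]
    - [-1, [0, 0, 0.12], 0]
    - [-1, [0, 0, 0.13], 0]

```text
time: 14.25
tool_pos: [0.5937, 0.144, 0.1764]
tool_rot: [0.71, 0.011, 0.705, -0.011]
contact_force: [0.4, -0.9, 0.9]
gripper_width: 0.999
```

Run:
```python
from h import *
cams.grab_frame("wrist")
s=state();print(s["tool_pos"],s["gripper_width"],s["contact_force"],s["time"])
im,W=cloud("wrist");cv2.imwrite("pics/w8.png",im[:,:,::-1])
k=(W[...,2]>.062)&(W[...,2]<.085)&(abs(W[...,0]-.59)<.05)&(abs(W[...,1]-.143)<.05)
p=W[k];print(p.mean(0),cv2.minEnclosingCircle((p[:,:2]*1000).astype(np.float32)))
```

```text
[0.5936 0.144  0.1762] 0.9970420452970303 [ 1.1527 -0.7197  0.6861] 14.3
[0.5921 0.1465 0.0727] ((592.148193359375, 144.61988830566406), 30.925119400024414)
```

View pics/w8.png

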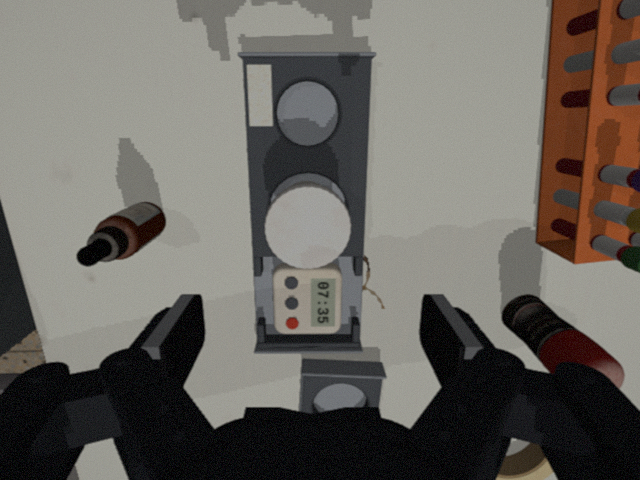

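The cup is seated, with its lid top at z about 72 mm and its centre at (0.592, 0.1446). Dropper next.

Emit:
play_rows:
  motion:
    - [-1, [-0.03, -0.002, 0], 0]
    - [-1, [-0.07, -0.005, 0], 0]
    - [-1, [-0.11, -0.008, 0], 0]
    - [-1, [-0.135, -0.01, 0], 0]
    - [-1, [-0.143, -0.01, -0.01], 0]

```text
time: 14.85
tool_pos: [0.4463, 0.1337, 0.1598]
tool_rot: [0.706, 0.011, 0.708, -0.011]
contact_force: [0.2, 0.1, 0.1]
gripper_width: 1.0
```

Run:
```python
from h import *
cams.grab_frame("wrist");im,W=cloud("wrist")
cv2.imwrite("pics/w9.png",im[:,:,::-1]);s=state();print(s["tool_pos"],s["time"])
for a in [(.03,.12),(.075,.12)]:
    k=(W[...,2]>a[0])&(W[...,2]<a[1])&(abs(W[...,0]-.45)<.05)&(abs(W[...,1]-.134)<.05)
    p=W[k];print(p.mean(0),cv2.minEnclosingCircle((p[:,:2]*1000).astype(np.float32)))
```

```text
[0.4462 0.1335 0.1581] 14.95
[0.449  0.1436 0.0709] ((449.0298767089844, 137.9476776123047), 16.799041748046875)
[0.449  0.1402 0.0868] ((449.10009765625, 137.5289764404297), 11.26148509979248)
```

View pics/w9.png

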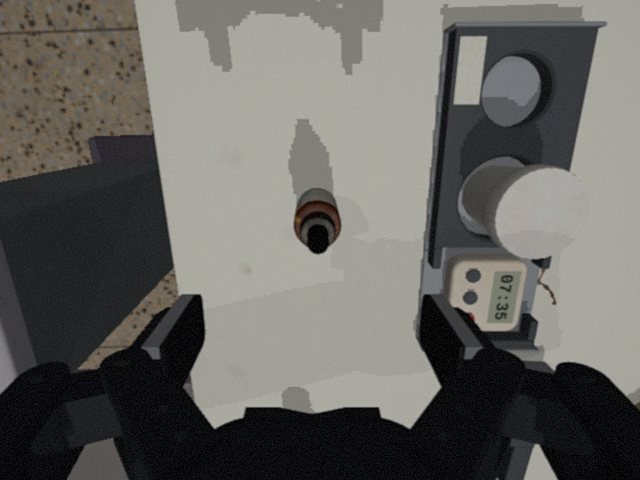

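Emit:
play_rows:
  motion:
    - [-1, [0.002, 0.0025, -0.03], 0]
    - [-1, [0.002, 0.0025, -0.06], 0]
    - [-1, [0.002, 0.0025, -0.085], 0]
    - [-1, [0.002, 0.0025, -0.105], 0]
    - [-1, [0.002, 0.0025, -0.115], 0]

```text
time: 15.45
tool_pos: [0.4494, 0.1359, 0.0435]
tool_rot: [0.705, 0.011, 0.709, -0.011]
contact_force: [0.0, 0.7, -0.6]
gripper_width: 1.0
```

Emit:
play_rows:
  motion:
    - [-1, [0, 0, -0.006], 0]
    - [-1, [0, 0, -0.011], 0]
    - [-1, [0, 0, -0.011], 0]

```text
time: 15.75
tool_pos: [0.4509, 0.1363, 0.0358]
tool_rot: [0.707, 0.011, 0.707, -0.011]
contact_force: [0.1, 1.1, -1.3]
gripper_width: 1.004
```

Emit:
play_rows:
  motion:
    - [-1, [0, 0, -0.002], 0]
    - [1, [0, 0, -0.002], 0]
    - [1, [0, 0, -0.002], 0]
    - [1, [0, 0, -0.002], 0]
    - [1, [0, 0, -0.002], 0]

```text
time: 16.25
tool_pos: [0.4506, 0.1363, 0.0342]
tool_rot: [0.707, 0.011, 0.707, -0.011]
contact_force: [-0.4, -0.4, 3.7]
gripper_width: 0.357
```

Emit:
play_rows:
  motion:
    - [1, [0, 0, 0], 0]
    - [1, [0, 0, 0], 0]
    - [1, [0, 0, 0], 0]

```text
time: 16.55
tool_pos: [0.4507, 0.1363, 0.0342]
tool_rot: [0.707, 0.011, 0.707, -0.011]
contact_force: [-2.1, 0.5, 5.3]
gripper_width: 0.357
```

Emit:
play_rows:
  motion:
    - [1, [0, 0, 0.005], 0]
    - [1, [0, 0, 0.025], 0]
    - [1, [0, 0, 0.05], 0]
    - [1, [0, 0, 0.075], 0]
    - [1, [0, 0, 0.09], 0]

```text
time: 17.05
tool_pos: [0.4513, 0.1363, 0.1257]
tool_rot: [0.708, 0.011, 0.706, -0.011]
contact_force: [-0.0, 0.4, -0.3]
gripper_width: 0.356
```

Emit:
play_rows:
  motion:
    - [1, [0.02, 0.015, 0], 0]
    - [1, [0.05, 0.035, 0], 0]
    - [1, [0.085, 0.055, 0], 0]
    - [1, [0.12, 0.075, 0], 0]
    - [1, [0.14, 0.085, 0], 0]

```text
time: 17.55
tool_pos: [0.5923, 0.2225, 0.1231]
tool_rot: [0.707, 0.011, 0.707, -0.011]
contact_force: [-0.9, -0.5, -0.7]
gripper_width: 0.357
```

Emit:
play_rows:
  motion:
    - [1, [0, 0, -0.01], 0]
    - [1, [0, 0, -0.025], 0]
    - [1, [0, 0, -0.035], 0]
    - [1, [0, 0, -0.04], 0]
    - [1, [0, 0, -0.04], 0]

```text
time: 18.05
tool_pos: [0.5888, 0.2206, 0.082]
tool_rot: [0.706, 0.011, 0.708, -0.011]
contact_force: [0.4, -0.6, -1.5]
gripper_width: 0.356
```

Run:
```python
from h import *
s=state();print(s["tool_pos"],s["gripper_width"],s["contact_force"],s["time"])
im,W=cloud("wrist");cv2.imwrite("pics/w10.png",im[:,:,::-1])
im,W=cloud("scene");cv2.imwrite("pics/s10.png",im[130:330,120:400,::-1].repeat(2,0).repeat(2,1))
```

```text
[0.5888 0.2206 0.082 ] 0.3556884343198072 [ 0.3526 -0.6001 -1.5315] 18.05
```

View pics/w10.png

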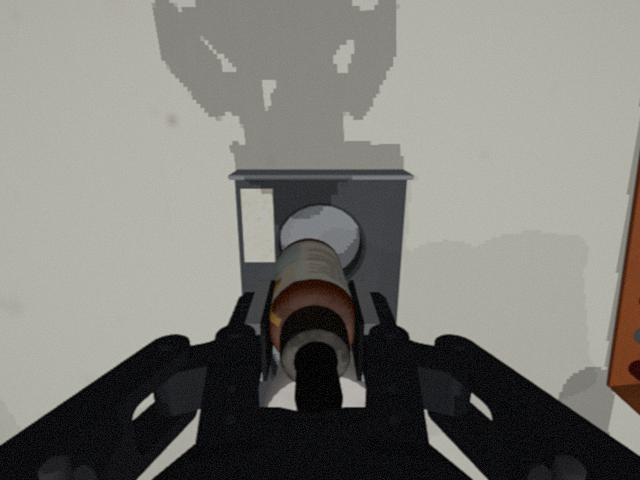

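View pics/s10.png

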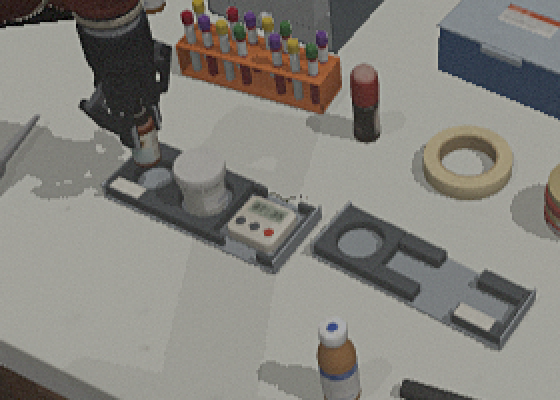

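Dropper upright; its foot shows at column 310 and the well at column 320, so x needs about +4 mm. Checking the well position.

Run:
```python
from h import *
print(state()["tool_pos"])
for u,v in [(320,244)]: print(px2w("wrist",u,v,.02))
for u,v in [(231,175),(412,175)]: print(px2w("wrist",u,v,.024))
```

```text
[0.5903 0.221  0.084 ]
[0.5963 0.2235 0.02  ]
[0.5481 0.2666 0.024 ]
[0.648  0.2636 0.024 ]
```

Emit:
play_rows:
  motion:
    - [1, [0.004, 0.001, -0.006], 0]
    - [1, [0.004, 0.001, -0.016], 0]
    - [1, [0.004, 0.001, -0.026], 0]
    - [1, [0.004, 0.001, -0.034], 0]
    - [1, [0.004, 0.001, -0.04], 0]

```text
time: 18.65
tool_pos: [0.5937, 0.2221, 0.0421]
tool_rot: [0.706, 0.011, 0.708, -0.011]
contact_force: [-0.2, -0.4, -0.1]
gripper_width: 0.363
```

Emit:
play_rows:
  motion:
    - [1, [0, 0, -0.001], 0]
    - [1, [0, 0, -0.0025], 0]
    - [1, [0, 0, -0.003], 0]

```text
time: 18.95
tool_pos: [0.5948, 0.2223, 0.0411]
tool_rot: [0.707, 0.011, 0.707, -0.011]
contact_force: [0.2, -1.3, -1.1]
gripper_width: 0.359
```

Emit:
play_rows:
  motion:
    - [1, [0, 0, -0.001], 0]
    - [1, [0, 0, -0.002], 0]
    - [1, [0, 0, -0.002], 0]

```text
time: 19.25
tool_pos: [0.5945, 0.2223, 0.0389]
tool_rot: [0.707, 0.011, 0.707, -0.011]
contact_force: [0.5, 0.5, -0.4]
gripper_width: 0.353
```

Emit:
play_rows:
  motion:
    - [1, [0, 0, -0.001], 0]
    - [1, [0, 0, -0.001], 0]

```text
time: 19.45
tool_pos: [0.5947, 0.2224, 0.0383]
tool_rot: [0.707, 0.011, 0.707, -0.011]
contact_force: [-0.4, -0.2, 2.2]
gripper_width: 0.356
```

Emit:
play_rows:
  motion:
    - [0.5, [0, 0, -0.0003], 0]
    - [0, [0, 0, 0], 0]
    - [-1, [0, 0, 0], 0]
    - [-1, [0, 0, 0], 0]
    - [-1, [0, 0, 0], 0]

```text
time: 19.95
tool_pos: [0.5944, 0.2222, 0.0375]
tool_rot: [0.707, 0.011, 0.707, -0.011]
contact_force: [-0.7, -0.0, -0.4]
gripper_width: 0.976
```

Emit:
play_rows:
  motion:
    - [-1, [0, 0, 0.02], 0]
    - [-1, [0, 0, 0.05], 0]
    - [-1, [0, 0, 0.09], 0]
    - [-1, [0, 0, 0.12], 0]
    - [-1, [0, 0, 0.13], 0]

```text
time: 20.45
tool_pos: [0.5967, 0.2228, 0.1725]
tool_rot: [0.71, 0.012, 0.705, -0.01]
contact_force: [0.8, -0.9, 0.2]
gripper_width: 0.997
```

Run:
```python
from h import *
cams.grab_frame("wrist")
s=state();print(s["tool_pos"],s["gripper_width"],s["contact_force"],s["time"])
im,W=cloud("wrist");cv2.imwrite("pics/w11.png",im[:,:,::-1])
k=(W[...,2]>.03)&(W[...,2]<.13)&(abs(W[...,0]-.594)<.04)&(abs(W[...,1]-.225)<.04)
p=W[k];print(p.mean(0),p[:,2].max(),cv2.minEnclosingCircle((p[:,:2]*1000).astype(np.float32)))
```

```text
[0.5966 0.2228 0.1723] 1.000003786314089 [0.0999 0.16   0.4884] 20.5
[0.594  0.2298 0.074 ] 0.10728733775734897 ((593.682861328125, 223.91644287109375), 16.75337791442871)
```

View pics/w11.png

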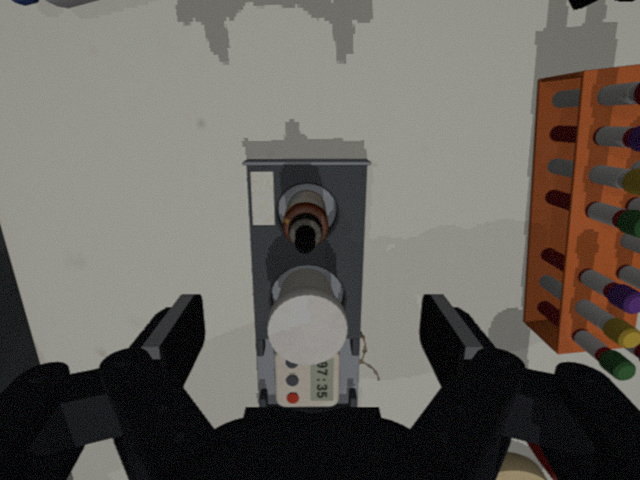

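Dropper is upright in its well: top about 106 mm, centre (0.594, 0.223). Culture bottle next.

Emit:
play_rows:
  motion:
    - [-1, [-0.015, -0.03, 0], 0]
    - [-1, [-0.035, -0.07, 0], 0]
    - [-1, [-0.055, -0.112, 0], 0]
    - [-1, [-0.075, -0.155, 0], 0]
    - [-1, [-0.095, -0.2, 0], 0]

```text
time: 21.05
tool_pos: [0.4969, 0.0212, 0.1646]
tool_rot: [0.705, 0.011, 0.709, -0.01]
contact_force: [1.8, -0.7, -0.0]
gripper_width: 1.001
```

Emit:
play_rows:
  motion:
    - [-1, [-0.02, -0.04, 0], 0]
    - [-1, [-0.04, -0.083, 0], 0]
    - [-1, [-0.056, -0.12, 0], 0]
    - [-1, [-0.067, -0.15, 0], 0]
    - [-1, [-0.067, -0.159, 0], 0]

```text
time: 21.55
tool_pos: [0.4302, -0.1383, 0.165]
tool_rot: [0.706, 0.013, 0.708, -0.012]
contact_force: [0.4, 0.4, 1.2]
gripper_width: 1.003
```

Run:
```python
from h import *
cams.grab_frame("wrist");im,W=cloud("wrist")
cv2.imwrite("pics/w12.png",im[:,:,::-1]);s=state();print(s["tool_pos"],s["time"])
for a in [(.03,.14),(.095,.14)]:
    k=(W[...,2]>a[0])&(W[...,2]<a[1])&(abs(W[...,0]-.433)<.05)&(abs(W[...,1]+.137)<.05)
    p=W[k];print(p.mean(0),p[:,2].max(),cv2.minEnclosingCircle((p[:,:2]*1000).astype(np.float32)))
```

```text
[ 0.4316 -0.1371  0.1658] 21.65
[ 0.4337 -0.1293  0.0995] 0.12176608814785317 ((433.7295837402344, -135.96316528320312), 19.328227996826172)
[ 0.4334 -0.1334  0.118 ] 0.12176608814785317 ((433.19451904296875, -135.21600341796875), 14.366802215576172)
```

View pics/w12.png

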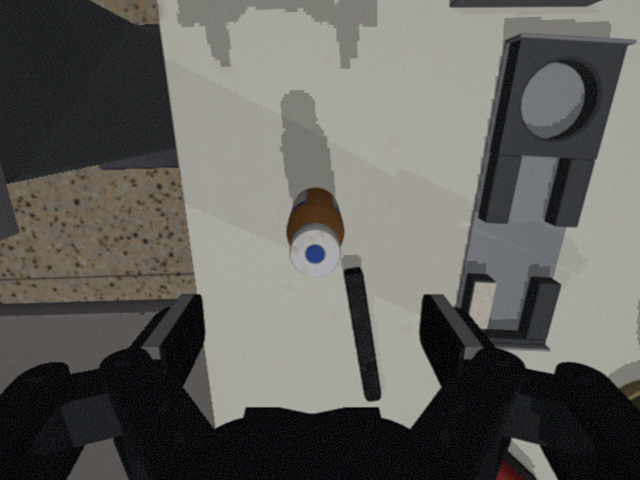

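Bottle cap at (315,253) px is between the fingers, and the pen end at (352,270) px is clear of them. Descending.

Emit:
play_rows:
  motion:
    - [-1, [0.002, 0, -0.03], 0]
    - [-1, [0.002, 0, -0.06], 0]
    - [-1, [0.002, 0, -0.085], 0]
    - [-1, [0.002, 0, -0.103], 0]
    - [-1, [0.002, 0, -0.11], 0]

```text
time: 22.15
tool_pos: [0.4329, -0.1343, 0.0544]
tool_rot: [0.705, 0.011, 0.709, -0.009]
contact_force: [-0.7, 0.6, -0.3]
gripper_width: 1.002
```

Emit:
play_rows:
  motion:
    - [-1, [0, 0, -0.003], 0]
    - [-1, [0, 0, -0.005], 0]
    - [-1, [0, 0, -0.005], 0]

```text
time: 22.45
tool_pos: [0.4352, -0.1368, 0.0535]
tool_rot: [0.707, 0.011, 0.707, -0.011]
contact_force: [0.5, -0.4, 0.3]
gripper_width: 1.003
```

Emit:
play_rows:
  motion:
    - [-1, [0, 0, -0.002], 0]
    - [1, [0, 0, -0.0025], 0]
    - [1, [0, 0, -0.0025], 0]
    - [1, [0, 0, -0.0025], 0]
    - [1, [0, 0, -0.0025], 0]

```text
time: 22.95
tool_pos: [0.4348, -0.137, 0.0509]
tool_rot: [0.707, 0.011, 0.707, -0.011]
contact_force: [-0.1, -0.3, -0.4]
gripper_width: 0.424
```

Emit:
play_rows:
  motion:
    - [1, [0, 0, 0], 0]
    - [1, [0, 0, 0], 0]
    - [1, [0, 0, 0], 0]

```text
time: 23.25
tool_pos: [0.4348, -0.137, 0.0508]
tool_rot: [0.707, 0.011, 0.707, -0.011]
contact_force: [-1.3, 0.3, 4.2]
gripper_width: 0.428
```

Emit:
play_rows:
  motion:
    - [1, [0, 0, 0.005], 0]
    - [1, [0, 0, 0.02], 0]
    - [1, [0, 0, 0.04], 0]
    - [1, [0, 0, 0.06], 0]
    - [1, [0, 0, 0.065], 0]

```text
time: 23.75
tool_pos: [0.4356, -0.1372, 0.1174]
tool_rot: [0.708, 0.01, 0.706, -0.011]
contact_force: [0.0, 0.4, -0.2]
gripper_width: 0.424
```

Run:
```python
from h import *
s=state();print(s["tool_pos"],s["gripper_width"],s["contact_force"],s["time"])
im,W=cloud("wrist");cv2.imwrite("pics/w13.png",im[:,:,::-1])
im,W=cloud("scene");cv2.imwrite("pics/s13.png",im[130:380,120:440,::-1].repeat(2,0).repeat(2,1))
```

```text
[ 0.4356 -0.1372  0.1174] 0.4241593555877544 [ 0.0003  0.3533 -0.1566] 23.75
```

View pics/w13.png

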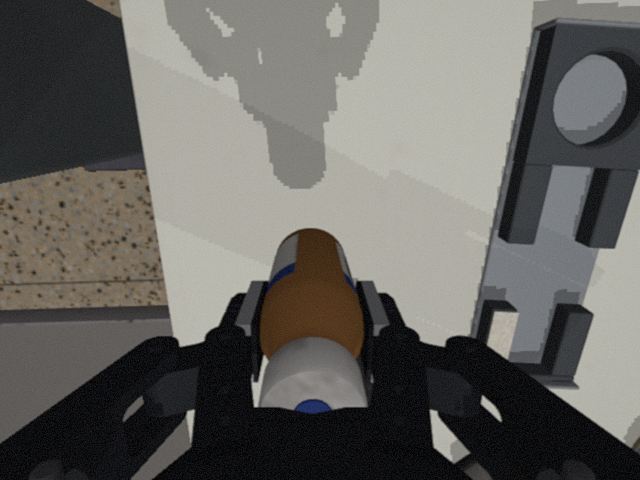

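View pics/s13.png

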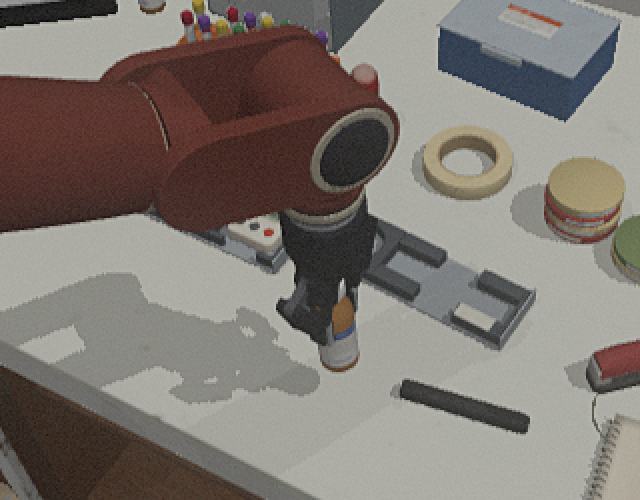

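Bottle held upright. Carrying to its well.

Emit:
play_rows:
  motion:
    - [1, [0.02, 0.01, 0], 0]
    - [1, [0.055, 0.024, 0], 0]
    - [1, [0.095, 0.041, 0], 0]
    - [1, [0.135, 0.058, 0], 0]
    - [1, [0.165, 0.072, 0], 0]

```text
time: 24.35
tool_pos: [0.6004, -0.0634, 0.113]
tool_rot: [0.706, 0.011, 0.708, -0.01]
contact_force: [-0.3, -1.2, 0.1]
gripper_width: 0.426
```

Emit:
play_rows:
  motion:
    - [1, [0.01, 0.004, 0], 0]
    - [1, [0.0155, 0.006, 0], 0]
    - [1, [0.0155, 0.006, -0.01], 0]
    - [1, [0.0155, 0.006, -0.02], 0]
    - [1, [0.0155, 0.006, -0.02], 0]

```text
time: 24.85
tool_pos: [0.6122, -0.0589, 0.0922]
tool_rot: [0.705, 0.012, 0.709, -0.011]
contact_force: [-0.3, 0.0, -1.5]
gripper_width: 0.424
```

Run:
```python
from h import *
cams.grab_frame("wrist")
s=state();print(s["tool_pos"],s["gripper_width"],s["contact_force"],s["time"])
im,W=cloud("wrist");cv2.imwrite("pics/w14.png",im[:,:,::-1])
```

```text
[ 0.613  -0.059   0.0933] 0.42750258560435794 [-0.8164  0.0596 -1.0218] 24.9
```

View pics/w14.png

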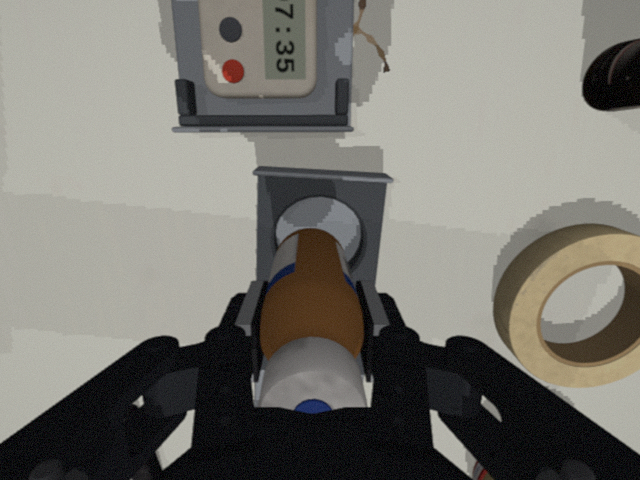

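Run:
```python
from h import *
print(state()["tool_pos"])
for u,v in [(319,240)]: print(px2w("wrist",u,v,.02))
for u,v in [(255,174),(391,181)]: print(px2w("wrist",u,v,.024))
```

```text
[ 0.6137 -0.0591  0.0943]
[ 0.6192 -0.0575  0.02  ]
[ 0.5831 -0.0148  0.024 ]
[ 0.662  -0.0212  0.024 ]
```

Emit:
play_rows:
  motion:
    - [1, [0.004, 0, -0.006], 0]
    - [1, [0.004, 0, -0.015], 0]
    - [1, [0.004, 0, -0.024], 0]
    - [1, [0.004, 0, -0.031], 0]
    - [1, [0.004, 0, -0.036], 0]

```text
time: 25.45
tool_pos: [0.6184, -0.0586, 0.0579]
tool_rot: [0.706, 0.011, 0.708, -0.011]
contact_force: [0.5, 0.3, 0.2]
gripper_width: 0.426
```

Emit:
play_rows:
  motion:
    - [1, [0, 0, -0.001], 0]
    - [1, [0, 0, -0.002], 0]
    - [1, [0, 0, -0.002], 0]

```text
time: 25.75
tool_pos: [0.6192, -0.0588, 0.0575]
tool_rot: [0.707, 0.011, 0.707, -0.011]
contact_force: [-0.6, 0.3, -0.5]
gripper_width: 0.42
```

Emit:
play_rows:
  motion:
    - [1, [0, 0, -0.001], 0]
    - [1, [0, 0, -0.002], 0]
    - [1, [0, 0, -0.002], 0]

```text
time: 26.05
tool_pos: [0.619, -0.0588, 0.0553]
tool_rot: [0.707, 0.011, 0.707, -0.011]
contact_force: [0.1, 0.6, -0.9]
gripper_width: 0.424
```

Emit:
play_rows:
  motion:
    - [1, [0, 0, -0.001], 0]
    - [1, [0, 0, -0.001], 0]

```text
time: 26.25
tool_pos: [0.6192, -0.0588, 0.0548]
tool_rot: [0.707, 0.011, 0.707, -0.011]
contact_force: [-1.1, -0.0, 1.6]
gripper_width: 0.425
```

Emit:
play_rows:
  motion:
    - [0.4, [0, 0, -0.0004], 0]
    - [0, [0, 0, 0], 0]
    - [-1, [0, 0, 0], 0]
    - [-1, [0, 0, 0], 0]
    - [-1, [0, 0, 0], 0]

```text
time: 26.75
tool_pos: [0.6189, -0.0587, 0.054]
tool_rot: [0.707, 0.011, 0.707, -0.011]
contact_force: [0.6, -0.8, -0.0]
gripper_width: 0.975
```

Emit:
play_rows:
  motion:
    - [-1, [0, 0, 0.02], 0]
    - [-1, [0, 0, 0.05], 0]
    - [-1, [0, 0, 0.09], 0]
    - [-1, [0, 0, 0.11], 0]
    - [-1, [0, 0, 0.115], 0]

```text
time: 27.25
tool_pos: [0.621, -0.0592, 0.1733]
tool_rot: [0.709, 0.011, 0.705, -0.011]
contact_force: [0.6, -0.1, 0.3]
gripper_width: 1.0
```

Run:
```python
from h import *
cams.grab_frame("wrist")
s=state();print(s["tool_pos"],s["gripper_width"],s["contact_force"],s["time"])
im,W=cloud("wrist");cv2.imwrite("pics/w15.png",im[:,:,::-1])
k=(W[...,2]>.03)&(W[...,2]<.14)&(abs(W[...,0]-.619)<.04)&(abs(W[...,1]+.058)<.04)
p=W[k];print(p.mean(0),p[:,2].max(),cv2.minEnclosingCircle((p[:,:2]*1000).astype(np.float32)))
```

```text
[ 0.6203 -0.059   0.1719] 1.0003722373962707 [0.0858 0.5631 0.341 ] 27.3
[ 0.6194 -0.0511  0.1027] 0.1253051557761847 ((619.0744018554688, -58.055538177490234), 19.405323028564453)
```

View pics/w15.png

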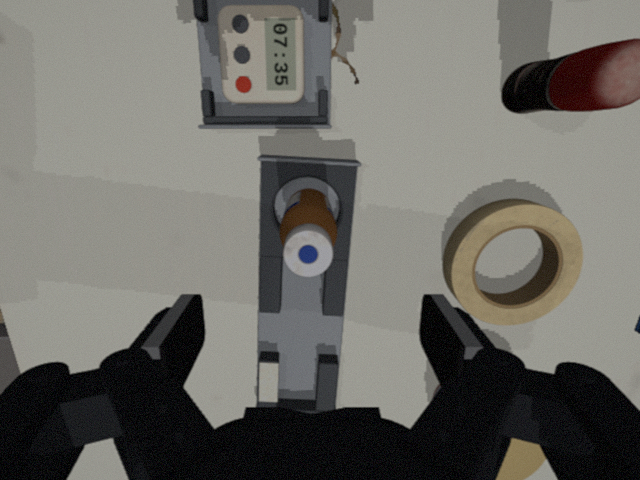

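The culture bottle is upright in its well, with its top at about 124 mm and centre (0.619, -0.058). Pen last.

Emit:
play_rows:
  motion:
    - [-1, [-0.025, -0.035, 0], 0.04]
    - [-1, [-0.052, -0.073, 0], 0.08]
    - [-1, [-0.08, -0.11, 0], 0.12]
    - [-1, [-0.105, -0.147, 0], 0.15]
    - [-1, [-0.13, -0.183, 0], 0.176]

```text
time: 27.85
tool_pos: [0.4866, -0.2422, 0.1664]
tool_rot: [0.704, -0.051, 0.706, 0.053]
contact_force: [0.8, -1.5, -0.2]
gripper_width: 1.002
```

Emit:
play_rows:
  motion:
    - [-1, [-0.0145, -0.0195, -0.015], 0]
    - [-1, [-0.0145, -0.0195, -0.03], 0]
    - [-1, [-0.0145, -0.0195, -0.04], 0]
    - [-1, [-0.0145, -0.0195, -0.04], 0]

```text
time: 28.25
tool_pos: [0.4732, -0.2591, 0.1256]
tool_rot: [0.704, -0.05, 0.707, 0.053]
contact_force: [-0.3, 0.6, -0.4]
gripper_width: 0.999
```

Run:
```python
from h import *
s=state();print(s["tool_pos"],s["tool_rot"],s["time"])
im,W=cloud("wrist");cv2.imwrite("pics/w16.png",im[:,:,::-1])
k=(W[...,2]>.009)&(W[...,2]<.03)&(abs(W[...,0]-.4748)<.05)&(abs(W[...,1]+.261)<.09)&(im.max(-1)<90)
p=W[k];print(len(p),p.mean(0),cv2.minAreaRect((p[:,:2]*1000).astype(np.float32)))
```

```text
[ 0.4732 -0.2591  0.1256] [ 0.7036 -0.0499  0.7068  0.0531] 28.25
4137 [ 0.4741 -0.2541  0.0179] ((475.04229736328125, -260.2822265625), (16.393020629882812, 135.93048095703125), 8.292574882507324)
```

View pics/w16.png

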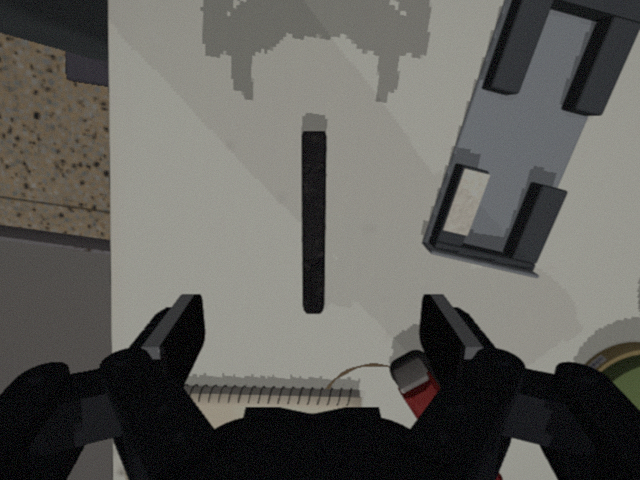

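The pen runs straight along column 314, centred between the fingers at (0.475, -0.260), yaw 0.145. Descending.

Emit:
play_rows:
  motion:
    - [-1, [0.001, 0, -0.04], 0]
    - [-1, [0.001, 0, -0.07], 0]
    - [-1, [0.001, 0, -0.095], 0]
    - [-1, [0.001, 0, -0.11], 0]
    - [-1, [0.001, 0, -0.117], 0]

```text
time: 28.8
tool_pos: [0.4755, -0.2602, 0.0111]
tool_rot: [0.705, -0.051, 0.706, 0.052]
contact_force: [-0.9, 0.4, 0.0]
gripper_width: 0.998
```

Emit:
play_rows:
  motion:
    - [-1, [0, 0, -0.003], 0]
    - [-1, [0, 0, -0.005], 0]
    - [-1, [0, 0, -0.005], 0]

```text
time: 29.1
tool_pos: [0.4763, -0.2618, 0.0084]
tool_rot: [0.706, -0.052, 0.705, 0.051]
contact_force: [-0.5, -0.4, -0.4]
gripper_width: 1.0
```

Emit:
play_rows:
  motion:
    - [-1, [-0.001, 0, -0.003], 0]
    - [-1, [-0.001, 0, -0.005], 0]
    - [1, [-0.001, 0, -0.005], 0]
    - [1, [-0.001, 0, -0.005], 0]
    - [1, [-0.001, 0, -0.005], 0]

```text
time: 29.6
tool_pos: [0.4746, -0.2613, 0.0024]
tool_rot: [0.705, -0.051, 0.705, 0.051]
contact_force: [0.8, -0.2, 0.3]
gripper_width: 0.511
```

Emit:
play_rows:
  motion:
    - [1, [0, 0, 0], 0]
    - [1, [0, 0, 0], 0]
    - [1, [0, 0, 0], 0]
    - [1, [0, 0, 0], 0]

```text
time: 30.0
tool_pos: [0.4748, -0.2615, 0.0026]
tool_rot: [0.705, -0.051, 0.705, 0.051]
contact_force: [0.4, 0.1, 1.8]
gripper_width: 0.179
```

Emit:
play_rows:
  motion:
    - [1, [0, 0, 0.005], 0]
    - [1, [0, 0, 0.02], 0]
    - [1, [0, 0, 0.045], 0]
    - [1, [0, 0, 0.07], 0]
    - [1, [0, 0, 0.08], 0]

```text
time: 30.5
tool_pos: [0.4762, -0.2624, 0.0862]
tool_rot: [0.707, -0.053, 0.704, 0.05]
contact_force: [0.4, -1.5, -0.2]
gripper_width: 0.181
```

Emit:
play_rows:
  motion:
    - [1, [0.02, 0.012, 0], -0.04]
    - [1, [0.05, 0.03, 0], -0.09]
    - [1, [0.085, 0.052, 0], -0.15]
    - [1, [0.115, 0.071, 0], -0.2]
    - [1, [0.133, 0.0815, 0], -0.23]

```text
time: 31.0
tool_pos: [0.6092, -0.1781, 0.0824]
tool_rot: [0.707, 0.03, 0.706, -0.03]
contact_force: [-0.1, -1.3, 0.1]
gripper_width: 0.184
```

Emit:
play_rows:
  motion:
    - [1, [0, 0, -0.01], 0]
    - [1, [0, 0, -0.02], 0]
    - [1, [0, 0, -0.02], 0]
    - [1, [0, 0, -0.02], 0]

```text
time: 31.4
tool_pos: [0.6059, -0.1801, 0.0611]
tool_rot: [0.706, 0.031, 0.707, -0.03]
contact_force: [0.1, 0.1, 0.8]
gripper_width: 0.182
```

Run:
```python
from h import *
s=state();print(s["tool_pos"],s["tool_rot"],s["time"])
im,W=cloud("wrist");cv2.imwrite("pics/w17.png",im[:,:,::-1])
```

```text
[ 0.6059 -0.1801  0.0611] [ 0.7056  0.0307  0.7073 -0.0302] 31.4
```

View pics/w17.png

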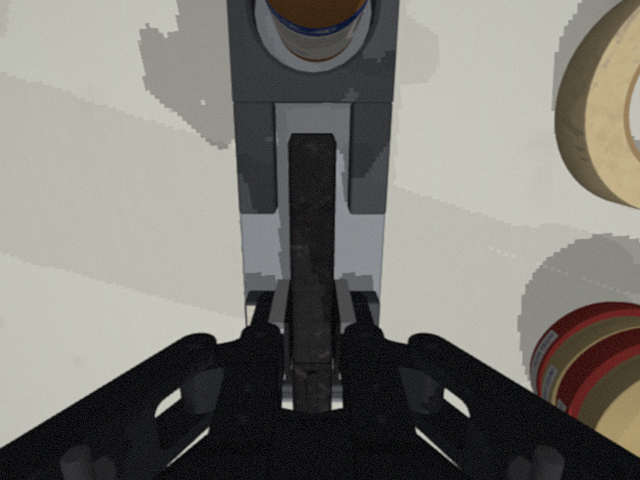

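The pen (column 312) is in line with the trough (273–351). Checking along its length.

Run:
```python
from h import *
print(state()["tool_pos"])
print("trough end",px2w("wrist",312,103,.02),"pen end",px2w("wrist",312,134,.075),px2w("wrist",273,150,.02),px2w("wrist",352,150,.02))
```

```text
[ 0.6065 -0.1803  0.0619]
trough end [ 0.6145 -0.0995  0.02  ] pen end [ 0.6135 -0.1116  0.075 ] [ 0.5934 -0.1197  0.02  ] [ 0.6323 -0.123   0.02  ]
```

Emit:
play_rows:
  motion:
    - [1, [0.001, 0, -0.01], 0]
    - [1, [0.001, 0, -0.023], 0]
    - [1, [0.001, 0, -0.035], 0]
    - [1, [0.001, 0, -0.044], 0]
    - [1, [0.001, 0, -0.05], 0]

```text
time: 31.95
tool_pos: [0.6076, -0.1794, 0.0104]
tool_rot: [0.706, 0.03, 0.707, -0.03]
contact_force: [-0.1, 0.7, -0.1]
gripper_width: 0.185
```

Emit:
play_rows:
  motion:
    - [1, [0, 0, -0.001], 0]
    - [1, [0, 0, -0.002], 0]
    - [1, [0, 0, -0.002], 0]

```text
time: 32.25
tool_pos: [0.6089, -0.1799, 0.0107]
tool_rot: [0.707, 0.03, 0.706, -0.03]
contact_force: [0.2, 0.2, -0.7]
gripper_width: 0.179
```

Emit:
play_rows:
  motion:
    - [1, [0, 0, -0.001], 0]
    - [1, [0, 0, -0.003], 0]
    - [1, [0, 0, -0.003], 0]

```text
time: 32.55
tool_pos: [0.6084, -0.1797, 0.0072]
tool_rot: [0.706, 0.03, 0.707, -0.03]
contact_force: [0.2, 0.2, -1.0]
gripper_width: 0.18
```

Emit:
play_rows:
  motion:
    - [1, [0, 0, -0.001], 0]
    - [1, [0, 0, -0.001], 0]

```text
time: 32.75
tool_pos: [0.6087, -0.1798, 0.0066]
tool_rot: [0.707, 0.03, 0.706, -0.03]
contact_force: [-1.8, 0.2, 2.0]
gripper_width: 0.182
```

Emit:
play_rows:
  motion:
    - [0.7, [0, 0, -0.0003], 0]
    - [0.3, [0, 0, 0], 0]
    - [-0.3, [0, 0, 0], 0]
    - [-0.3, [0, 0, 0], 0]
    - [-0.3, [0, 0, 0], 0]

```text
time: 33.25
tool_pos: [0.6084, -0.1797, 0.0061]
tool_rot: [0.706, 0.03, 0.707, -0.03]
contact_force: [-0.2, -0.3, -0.3]
gripper_width: 0.65
```

Emit:
play_rows:
  motion:
    - [-0.3, [0, 0, 0.01], 0]
    - [-0.3, [0, 0, 0.04], 0]
    - [-0.3, [0, 0, 0.08], 0]
    - [-0.3, [0, 0, 0.12], 0]
    - [-0.3, [0, 0, 0.16], 0]

```text
time: 33.75
tool_pos: [0.6084, -0.1797, 0.1686]
tool_rot: [0.707, 0.03, 0.706, -0.03]
contact_force: [-0.4, 0.2, 0.1]
gripper_width: 0.65
```

Emit:
play_rows:
  motion:
    - [-0.3, [-0.03, -0.03, 0.02], 0]
    - [-0.3, [-0.06, -0.06, 0.03], 0]
    - [-0.3, [-0.1, -0.09, 0.03], 0]
    - [-0.3, [-0.13, -0.12, 0.03], 0]
    - [-0.3, [-0.15, -0.15, 0.03], 0]

```text
time: 34.25
tool_pos: [0.4567, -0.3307, 0.1975]
tool_rot: [0.707, 0.03, 0.706, -0.031]
contact_force: [0.5, 0.1, 0.4]
gripper_width: 0.648
```

Run:
```python
from h import *
s=state();print(s["tool_pos"],s["gripper_width"],s["time"])
for c in ["top","scene"]:
    im,W=cloud(c);cv2.imwrite(f"pics/f_{c}.png",(im[120:400,100:480,::-1].repeat(2,0).repeat(2,1)))
    for o in "test_tray sampling_tray cup dropper timer culture_bottle pen tape red_cap_bottle stapler".split():
        print(c,o,[(r["at"],r["score"]) for r in nets.landmark_of(c,o)[:2]])
    if c=="top":
        for n,b in dict(cup=(.592,.1445,.06,.09,.05),drop=(.594,.223,.035,.12,.03),cult=(.619,-.058,.035,.14,.035)).items():
            k=(W[...,2]>b[2])&(W[...,2]<b[3])&(abs(W[...,0]-b[0])<b[4])&(abs(W[...,1]-b[1])<b[4])
            p=W[k]
            if len(p)>3: print(n,p.mean(0),p[:,2].max(),cv2.minEnclosingCircle((p[:,:2]*1000).astype(np.float32)))
        k=(im.max(-1)<55)&(abs(W[...,0]-.608)<.012)&(abs(W[...,1]+.18)<.075);p=W[k]
        if len(p)>3: print("pen",len(p),p.mean(0),cv2.minAreaRect((p[:,:2]*1000).astype(np.float32)))
```

```text
[ 0.4567 -0.3307  0.1975] 0.648007517596443 34.25
top test_tray [([0.5888, 0.1365, 0.0041], 0.92)]
top sampling_tray [([0.6073, -0.1469, -0.0002], 0.58)]
top cup []
top dropper [([0.5964, 0.2216, 0.0055], 0.57), ([0.7922, 0.0343, 0.0031], 0.38)]
top timer [([0.5896, 0.0605, -0.0001], 0.59), ([0.7932, 0.0332, 0.0033], 0.27)]
top culture_bottle [([0.6156, -0.0628, 0.0054], 0.82)]
top pen [([0.6089, -0.1776, 0.0017], 0.77)]
top tape [([0.7957, -0.1147, -0.0017], 0.94)]
top red_cap_bottle [([0.7918, 0.0318, 0.0008], 0.78), ([0.5892, 0.1385, 0.0028], 0.33)]
top stapler [([0.603, -0.4116, -0.0001], 0.65)]
cup [0.5913 0.1416 0.0713] 0.07685724712997864 ((592.688232421875, 142.3324432373047), 31.288658142089844)
drop [0.5902 0.216  0.0706] 0.10638721371295005 ((592.7007446289062, 220.51910400390625), 16.9075870513916)
cult [ 0.6122 -0.0616  0.0981] 0.1297959424816016 ((618.2141723632812, -60.70612335205078), 19.94583511352539)
pen 306 [ 0.607  -0.1842  0.0191] ((607.9486694335938, -184.71514892578125), (23.532501220703125, 139.75839233398438), 0.21570265293121338)
scene test_tray [([0.5877, 0.138, 0.0003], 0.65)]
scene sampling_tray [([0.6091, -0.1416, -0.0009], 0.61)]
scene cup [([0.5877, 0.1429, 0.0029], 0.79)]
scene dropper []
scene timer [([0.5906, 0.0619, 0.0038], 0.84)]
scene culture_bottle []
scene pen [([0.6074, -0.1788, 0.0051], 0.81)]
scene tape []
scene red_cap_bottle []
scene stapler [([0.613, -0.4095, -0.0014], 0.74)]
```

View pics/f_top.png

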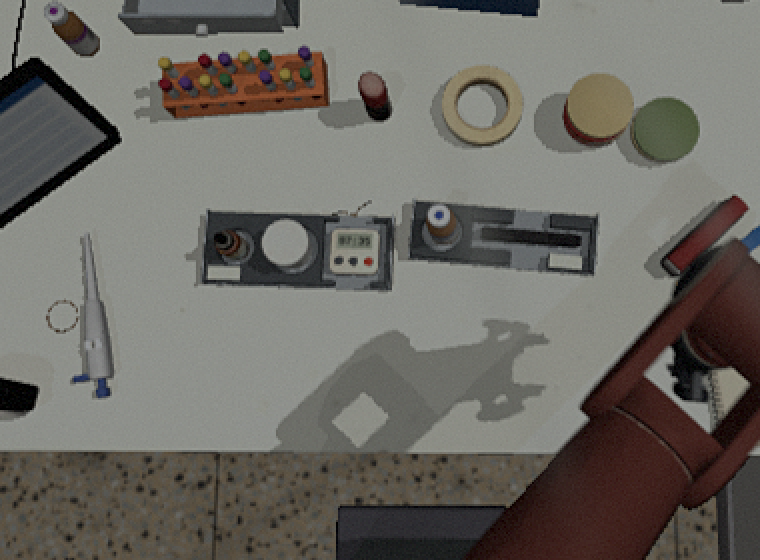

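View pics/f_scene.png

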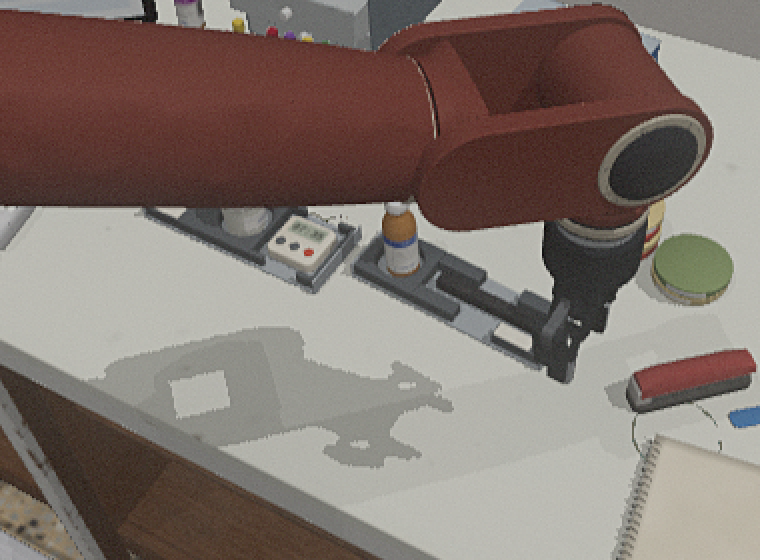

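Both final pictures show all five items in their places, upright or flat, and the bystanders where they started. Letting the arm settle, then handing in.

Emit:
play_rows:
  motion:
    - [-0.3, [0, 0, 0], 0]
    - [-0.3, [0, 0, 0], 0]
    - [-0.3, [0, 0, 0], 0]

```text
time: 35.65
tool_pos: [0.4585, -0.3298, 0.1963]
tool_rot: [0.706, 0.03, 0.706, -0.03]
contact_force: [-0.2, -0.8, 0.5]
gripper_width: 0.652
```

```bash
python3 -c "
from plant import workorder,state
print(workorder.job_done(),state()['time'])"
```

```text
the job is handed in; nothing more can be done
the job is handed in; nothing more can be done
```

I made up both kits and handed the job in about 36 s into the 118 s allowed. The hand-in reported no verdict. The timer, cup and dropper are in the test tray, and the culture bottle and pen are in the sampling tray. Each was lowered gently to its floor before release.

**Position:** In my last checks every item was within about 5 mm of the centre of its place, measured from the pictures and depth.
- The cup, dropper and culture bottle tops stood at about 73, 106 and 124 mm, which fits them resting on the 4 mm floors.
- The pen was lying in line in its trough, and the timer was flat and face up.

**Bystanders:** The tape, stapler and red-capped bottle were where they started to within measurement noise. The arm was clear of everything.

**Disagreements:**
- In the last check the networks missed the cup in the top view. They missed the dropper, culture bottle, tape and red-capped bottle in the scene view, where the arm blocked part of the picture. The other camera covered each of these.
- The two cameras placed the sampling tray's centre about 5 mm apart along its length (y of -147 against -142 mm).
- My colour-based fit put the pen at y = -185 mm, against -178 and -179 mm from the networks. The fit probably took in some dark foam, and all of these values are within tolerance.

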